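# Draw down a gasketed instrument cover in crisscross order

## Task

Close the grey instrument housing: push its loose cover gently to the rear until its slots stop against the studs, under the four thumbscrew heads. Then draw the screws down clockwise a little at a time, always crossing to the opposite corner: first nip all four so that they squeeze the gasket about equally, by roughly half its travel, and only then go round again and turn each until you feel the cover sit firmly, so that it goes down level and never cocks by more than about a degree. Leave all four snug but not forced on the flat cover, and the other things on the bench untouched.

Things in the scene. Friction and masses are not known exactly. Their poses are not given: they have to be found in the camera images.
- housing: Grey cast housing, 116 x 116 mm, 38 mm high, fixed on the bench top (its foot is at z = 0); black cable glands on its right side. Origin: centre of its underside. x points to the rear (away from the robot, within 20 degrees), y to its left, z up. A soft black foam gasket stands 6 mm above its rim (top at 44 mm). Inside, a fixed brass bushing round each stud stops the cover.
- cover: Loose aluminium cover, 4 mm thick, 126 x 126 mm, about 0.35 kg, blue panel. Origin: centre of its underside; axes like the housing's. It lies on the gasket (underside 44 mm, top 48 mm above the bench), let down over the screws through keyholes and still about 22 mm too far forward (-x). Once slid along +x until the studs stop in its slots its origin is over the housing's, within 1.5 mm.
- cover_lip (a point): Middle of the front face of the cover's turned-down front lip: 64 mm in front of the cover's origin, 2.5 mm below its underside. Push here, along the housing's +x. The lip is 120 mm long and reaches from 9 mm below to 4 mm above the cover's underside. Sliding takes 2 to 4 N; press with no more than 30 N.
- screw_fl: Thumbscrew, front left, at (-42, +42) mm in the housing's frame. Dark round knob 20 mm across, 20 mm high. Origin: centre of its head's underside, on its axis; z up. The heads start 0.8 to 1.4 mm above the cover. Clockwise from above tightens; the steep thread sinks 2.55 mm per radian, so follow it down. Where its x axis is parallel to the housing's, its head stands 49.4 mm above the bench.
- screw_fr: Thumbscrew, front right, at (-42, -42) mm in the housing's frame. Dark round knob 20 mm across, 20 mm high. Origin: centre of its head's underside, on its axis; z up. May be gripped at any angle, fingertips at least 1 mm above the cover, and again for each part turn. From start to snug takes 1.2 to 2.5 rad. The thread is stiff (0.12 N m when free) and stays where it is left. All four alike.
- screw_rl: Thumbscrew, rear left, at (+42, +42) mm in the housing's frame. Dark round knob 20 mm across, 20 mm high. Origin: centre of its head's underside, on its axis; z up. The foam yields softly (a few N). After 1.8 to 4.0 mm, not known beforehand but alike at all four, the cover lands on the bushings: the torque rises steeply, 0.03 to 0.07 N m per 0.1 rad. The first screw slackens as others come down.
- screw_rr: Thumbscrew, rear right, at (+42, -42) mm in the housing's frame. Dark round knob 20 mm across, 20 mm high. Origin: centre of its head's underside, on its axis; z up. Snug (about 25 N) is 0.25 rad past firm contact, near 0.3 N m; 0.5 rad past it (50 N) is forced. Fingers closed with 20 N slip round the knob at about snug, so one that turns less than the fingers is tight enough. All four alike.
- battery_9v: Small 9 V block battery, 48 mm long; a bystander. Origin: centre of its underside.
- driver_red: Red-handled screwdriver, 179 mm, lying right of the housing; a bystander. Origin: centre of its underside.
Not all that is in view belongs to the job. There is more than one size of the cover; the one meant has the size given above.

How it is judged (in metres and radians):
On the way:
1. the cover is slid home under the four screw heads (horizontal distance between cover and housing below 0.004 m and angle between the x axis of cover and the x axis of housing, either way round below 0.06 rad), for 0.2 s.
At the end, for the whole second after the job is handed in: The cover is home over the housing (origins within 4 mm, turned less than 0.06 rad), level with it within 0.012 rad and at rest, and each of the four screw heads presses on it with more than 12 N (all of step 1 and angle between the z axis of cover and the z axis of housing, either way round below 0.012 rad and contact force between each of screw_fl, screw_fr, screw_rl, screw_rr and cover above 12 N and linear speed of cover below 0.01 m/s); the robot touches nothing.
It fails at once if the cover cocks by more than 0.025 rad against the housing: gasket pinched (angle between the z axis of cover and the z axis of housing, either way round above 0.025 rad).
It fails at once if something is forced: a screw's head presses on the cover with more than 50 N, or the robot presses on the cover with more than 30 N (contact force between any of screw_fl, screw_fr, screw_rl, screw_rr and cover above 50 N or contact force between the arm and cover above 30 N).
It fails at once if a screw is pulled tight (over 15 N) while another still stands clear of the cover (head's underside more than 47.8 mm above the housing's foot) (contact force between any of screw_fl, screw_fr, screw_rl, screw_rr and cover above 15 N and z of any of screw_fl, screw_fr, screw_rl, screw_rr in the frame of housing above 0.0478 m).
It fails at once if two neighbouring screws are pulled tight (over 15 N) while both on the other side are still slack (under 3 N) ((contact force between each of screw_fl, screw_fr and cover above 15 N and contact force between each of screw_rl, screw_rr and cover below 3 N) or (contact force between each of screw_rl, screw_rr and cover above 15 N and contact force between each of screw_fl, screw_fr and cover below 3 N) or (contact force between each of screw_fl, screw_rl and cover above 15 N and contact force between each of screw_fr, screw_rr and cover below 3 N) or (contact force between each of screw_fr, screw_rr and cover above 15 N and contact force between each of screw_fl, screw_rl and cover below 3 N)).
It fails at once if a bystander is moved by more than 20 mm (distance of any of battery_9v, driver_red from where it was at the start of the episode above 0.02 m).
It also fails if it takes over 72 s, if anything falls off the work surface, if the arm or the gripper's body presses on something with over 40 N, if the wrist force passes 120 N, or if a joint passes its speed limit or range.

## Robot

A 6-joint arm with a two-finger parallel gripper is mounted at the origin on a cart in front of the work surface, level with it; the furniture and walls round the work are solid. World frame = base frame: x ahead of the robot, y to its left, z up, the work surface at z = 0. Lengths are in m, angles in degrees, forces in N, time in s.
With the tool pointing down it reaches from about 0.275 to 0.725 m from the base axis. Payload 15.9 kg.
Tool frame: the origin (TCP) lies midway between the tips of the shut fingers; the grasp point (between the pads) lies 19 mm behind it; z points along the fingers, y is the line along which they close (so a half turn about z gives the same grasp; the last joint's range is limited). The gripper opens to 85 mm and grips with 20 to 120 N. Pads are 22 mm wide; open, the fingers measure 114 mm over their backs; the gripper's body (76 mm by 85 mm) begins 54 mm behind the grasp point. The pads swing forward as they close: fully open they stand 13 mm farther back than shut.
Start: joints at [67.437, 12.198, -1.971, 75.831, 0, 90], TCP at [0.192, 0.462, 0.231] pointing down, gripper open.
Joint ranges: [-170.91, 170.91], [-42.67, 98.43], [-65.05, 77.54], [-120.47, 116.71], [-90, 82.35], [-180, 180]. Speed limits (degrees/s): [108.29, 108.29, 136.94, 147.25, 180, 180].

## Interface

Orientations are given as [roll, pitch, yaw] about the fixed x, y, z axes, in that order (R = Rz(yaw) Ry(pitch) Rx(roll)).
In Python, from plant import bot gives the robot as it stands. The module is installed in compiled form; this text tells all that it offers.
- The arm moves only by the tool arm_command, never from a script. Its argument "series" is a list of rows, each an object with "translation": the shift along the tool's x, y, z in mm, a list of three; "turn": the turn, a rotation vector about the tool's x, y, z in degrees, a list of three; "fingers": the finger opening in mm, from 0 to 85.4. In form: [{"translation": [tx, ty, tz], "turn": [rx, ry, rz], "fingers": fingers}, ...]. A call has 1 to 8 rows; each row is the pose to reach, as a shift and turn from the pose commanded when the call began, along the tool's axes at that moment; what a row does not reach only later rows make up. A row lasts 1/8 s, in which the tool goes at most 62.5 mm and 10.7 degrees, less where a joint would pass 70% of its speed; a pose out of reach is approached as far as the arm can. A call with a gripper value outside its range is refused whole. The fingers move at their own pace and stop on an object; "force" is the grip in N (left out, the last holds). Time passes only in rows, so rows that repeat a pose let the fingers close. It gives the time, the measured TCP pose, the force, the opening and the grip force at its end, in the units of the state.
- bot.get_obs(): the state, without advancing time (a new reading comes with each control period).
- bot.grab_frame(name): name is "scene" or "top" or "wrist"; returns the picture (400x640x3 uint8, blue, green, red); there is no depth.
- bot.camera_params(name): a dict with "K" (3x3 intrinsics, pixels), "view" (4x4, takes a point from world to camera coordinates). Camera axes: x right, y up, looking along -z (the intrinsics and any distortion apply to the point x, -y, -z); pixel columns grow to the right and rows downward; lengths in m; the calibration is good to about 2 mm. A picture is of the moment at which its call begins: read the wrist's pose just before it. camera_params takes no time and is no camera call; for the wrist camera it gives the pose at the moment of the call.
- bot.hand_in(): hands the job in; it is judged then, once.
The state is a dict: "time_s": time; "joint_positions": joint angles; "joint_velocities": joint speeds; "joint_efforts": joint torques, N m; "eef_pos": TCP position; "ee_rot": TCP orientation; "force": force on the tool from outside, world axes, zero at the start; "moment": the same for the moment, N m; "opening": finger opening in m; "grip_force": force on a finger pad.
Only numpy, scipy, OpenCV 4.12 (cv2) and the standard library are available. Lean on these libraries where they do the work, as an engineer would, in place of code of your own. Each camera call takes 0.05 s, during which the arm holds its last target. There are 200 camera calls.

## Working session

There is one attempt and no reset: what is moved stays moved. The work goes in short steps, Python scripts to look and compute and a tool call to move; the robot and the scene stay as the last step left them, time stands still between calls to the robot, and variables do not carry over. Pictures are saved under pics/ and viewed, at most 10 in all, crops included, and the job is handed in when it is done.

Besides the shell and the picture viewer there is one more tool, called after "Request:" by a JSON object that holds its "op" and its "data". arm_command: Moves the arm, as the interface text tells. Its arguments: {"type":"object","properties":{"series":{"type":"array"},"force":{"type":"number"}},"required":["series"]}

```bash
mkdir -p pics; python3 - <<'E'
from plant import bot
import cv2
o=bot.get_obs(); print({k:o[k] for k in('time_s','eef_pos','ee_rot','opening')})
for n in('top','scene'):
    cv2.imwrite(f'pics/{n}0.png',bot.grab_frame(n)); p=bot.camera_params(n); print(n,p['K'],p['view'],p.keys())
E
```

```text
{'time_s': 0.0, 'eef_pos': array([0.19171565, 0.46141069, 0.23083145]), 'ee_rot': array([-1.79936074e+02,  6.67540596e-04,  1.57437222e+02]), 'opening': 0.08566596050855077}
top [[472.10972405   0.         318.83881917]
 [  0.         472.10972405 196.7540534 ]
 [  0.           0.           1.        ]] [[ 0.0286315  -0.9995829  -0.00377698 -0.35147278]
 [ 0.9801488   0.02733284  0.19637015 -0.59421405]
 [-0.19618501 -0.00932437  0.98052256 -0.89599712]
 [ 0.          0.          0.          1.        ]] dict_keys(['K', 'view'])
scene [[387.49760553   0.         314.53003152]
 [  0.         387.49760553 193.86593068]
 [  0.           0.           1.        ]] [[-0.74382996 -0.66810738  0.01869547  0.18969561]
 [ 0.4821636  -0.5170206   0.70725382 -0.49593083]
 [-0.46285555  0.53509085  0.70671247 -0.43553425]
 [ 0.          0.          0.          1.        ]] dict_keys(['K', 'view'])
```

View pics/top0.png

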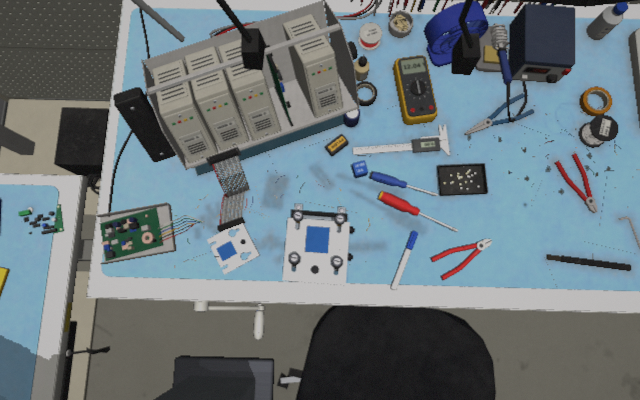

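View pics/scene0.png

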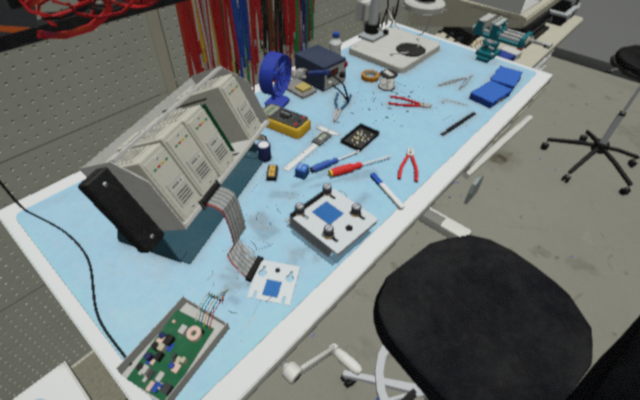

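The two candidates for the cover in the top view are the small white plate lying on the bench at (233,248), with no screws, and the plate carrying four dark knobs at (317,248). The second fits, since it sits on the grey housing. I'll confirm it in an enlarged crop.

```bash
cat > h.py <<'E'
import numpy as np, cv2
def ray(p,u,v,z):
    K,V=np.array(p['K']),np.array(p['view']); R,t=V[:3,:3],V[:3,3]
    c=-R.T@t; d=np.linalg.solve(K,[u,v,1.]); d=R.T@(d*[1,-1,-1]); s=(z-c[2])/d[2]; return c+s*d
def proj(p,X):
    K,V=np.array(p['K']),np.array(p['view']); c=V[:3,:3]@X+V[:3,3]; q=K@(c*[1,-1,-1]); return q[:2]/q[2]
E
python3 - <<'E'
from plant import bot
from h import *
im=cv2.imread('pics/top0.png'); p=bot.camera_params('top')
a=cv2.resize(im[190:300,190:370],None,fx=4.4,fy=4.4,interpolation=cv2.INTER_CUBIC); cv2.imwrite('pics/c1.png',a)
V=p['view'];print('cam',-V[:3,:3].T@V[:3,3])
for u,v in((295,217),(341,217),(294,263),(336,262)): print(u,v,ray(p,u,v,.068).round(4))
hsv=cv2.cvtColor(im,cv2.COLOR_BGR2HSV)
m=cv2.inRange(hsv,(103,150,90),(120,255,255)); n,l,s,c=cv2.connectedComponentsWithStats(m)
for i in range(1,n):
    if s[i,4]>80: print(s[i],c[i],ray(p,*c[i],.048).round(4), ray(p,*c[i],.0).round(4))
E
```

```text
cam [ 0.41670017 -0.34343923  0.99390379]
295 217 [ 0.5597 -0.2885  0.068 ]
341 217 [ 0.5623 -0.3797  0.068 ]
294 263 [ 0.4692 -0.2901  0.068 ]
336 262 [ 0.4734 -0.3717  0.068 ]
[ 428    3   37   62 1128] [445.48847518  32.93528369] [ 0.98   -0.6017  0.048 ] [ 1.0086 -0.6148  0.    ]
[465   2  22  21 279] [475.04301075  13.03584229] [ 1.0301 -0.6681  0.048 ] [ 1.0612 -0.6846  0.    ]
[353 162  15  14  93] [359.60215054 169.12903226] [ 0.6665 -0.417   0.048 ] [ 0.6792 -0.4207 -0.    ]
[372 173  34  15 227] [387.59030837 179.74008811] [ 0.6456 -0.4748  0.048 ] [ 0.6572 -0.4815 -0.    ]
[306 227  23  26 527] [316.97912713 239.31878558] [ 0.5188 -0.3332  0.048 ] [ 0.5239 -0.3327  0.    ]
[406 231  12  18 110] [411.7 239.6] [ 0.5236 -0.5231  0.048 ] [ 0.529  -0.5322  0.    ]
[218 242  18  18 191] [226.27748691 250.56020942] [ 0.4911 -0.1526  0.048 ] [ 0.4949 -0.1429  0.    ]
```

View pics/c1.png

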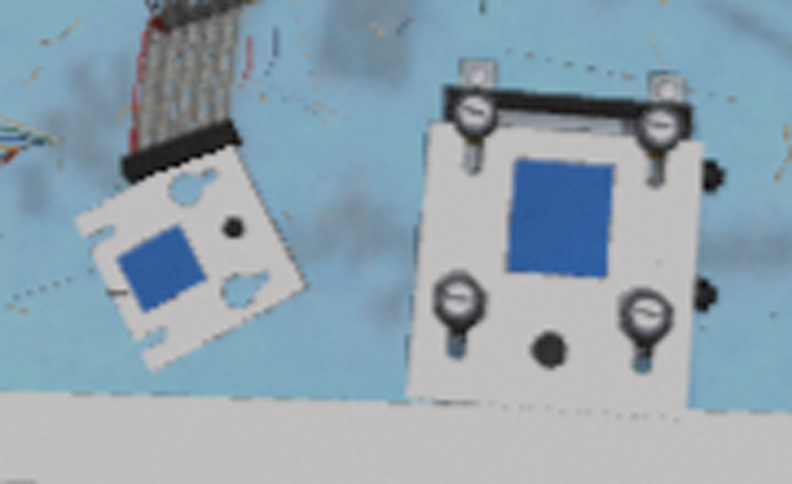

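The crop confirms it. The right plate lies on the housing, with screws at crop pixels (472,112), (661,127), (459,296) and (646,315) and black glands on its right side. The left plate is smaller and has nothing through its holes.

```bash
cat >> h.py <<'E'
from scipy.spatial.transform import Rotation as Rn
H=np.array([[42,42],[42,-42],[-42,42],[-42,-42]])/1000. # rl rr fl fr
def fit(P):
    P=np.array(P)[:,:2]; c=P.mean(0); a=H[:,0]+1j*H[:,1]; b=(P-c)@[1,1j]; k=(b*a.conj()).sum()/(abs(a)**2).sum()
    return c,np.degrees(np.angle(k)),abs(k),(c+np.c_[(a*k).real,(a*k).imag])
def togo(o,pos,yaw):
    R0=Rn.from_euler('xyz',o['ee_rot'],degrees=True); R1=Rn.from_euler('xyz',[180,0,yaw],degrees=True)
    return (R0.inv().apply(np.array(pos)-o['eef_pos'])*1000).round(1),(R0.inv()*R1).as_rotvec(degrees=True).round(2)
E
python3 - <<'E'
from plant import bot
from h import *
p=bot.camera_params('top')
q=np.array([(472,112),(661,127),(459,296),(646,315)])/4.4+[190,190]
c,y,k,f=fit([ray(p,*a,.0694) for a in q]); print(c,y,k)
print(f.round(4))
o=bot.get_obs()
print(togo(o,[c[0]-.04,c[1],.25],y),togo(o,[c[0]-.04,c[1],.25],y+90))
w=bot.camera_params('wrist')['view']; C=-w[:3,:3].T@w[:3,3]; R0=Rn.from_euler('xyz',o['ee_rot'],degrees=True)
print('cam in tool',R0.inv().apply(C-o['eef_pos']),'axis',R0.inv().apply(-w[2,:3]))
E
```

```text
[ 0.51884075 -0.33370864] -3.08725242212052 0.9975733328665974
[[ 0.5629 -0.2941]
 [ 0.5584 -0.3778]
 [ 0.4793 -0.2896]
 [ 0.4747 -0.3733]]
(array([-570.2, -624.2,  -18.5]), array([-1.0000e-02,  8.0000e-02,  1.6052e+02])) (array([-570.2, -624.2,  -18.5]), array([-5.000e-02,  3.000e-02,  7.052e+01]))
cam in tool [ 0.06996894  0.00048749 -0.1448435 ] axis [-2.78139109e-01 -5.57190679e-04  9.60540642e-01]
```

Request:
{"op": "arm_command", "data": {"series": [{"translation": [-35, -39, 0], "turn": [0, 0, 0], "fingers": 40}, {"translation": [-70, -78, 0], "turn": [0, 0, 0], "fingers": 40}, {"translation": [-107, -117, 0], "turn": [0, 0, 0], "fingers": 40}, {"translation": [-142, -156, 0], "turn": [0, 0, 0], "fingers": 40}, {"translation": [-178, -195, 0], "turn": [0, 0, 0], "fingers": 40}, {"translation": [-214, -234, 0], "turn": [0, 0, 0], "fingers": 40}, {"translation": [-250, -273, 0], "turn": [0, 0, 0], "fingers": 40}, {"translation": [-285, -312, 0], "turn": [0, 0, 0], "fingers": 40}]}}

```text
time_s: 1.1
eef_pos: [0.3355, 0.0625, 0.2313]
ee_rot: [180.0, 0.0, 157.4]
force: [0.9, 0.9, -0.5]
opening: 0.0396
grip_force: 0.0
```

```bash
python3 - <<'E'
from plant import bot
from h import *
o=bot.get_obs(); print(o['time_s'],o['joint_positions'].round(1),o['eef_pos'],o['ee_rot'],o['force'],o['opening'])
for y in(-3.1,176.9): print(togo(o,[.4788,-.3337,.25],y))
E
```

```text
1.1 [ 10.6  -6.6 -21.8  74.7   0.   33.1] [0.33545673 0.06254073 0.23130019] [1.79991414e+02 1.09393350e-02 1.57443051e+02] [ 0.92248928  0.87480583 -0.46848472] 0.03964958902484855
(array([-284.4, -310.9,  -18.7]), array([ 2.0000e-02, -1.0000e-02,  1.6054e+02]))
(array([-284.4, -310.9,  -18.7]), array([ 1.000e-02,  1.000e-02, -1.946e+01]))
```

Request:
{"op": "arm_command", "data": {"series": [{"translation": [-36, -39, -2], "turn": [0, 0, -2.5], "fingers": 40}, {"translation": [-72, -78, -5], "turn": [0, 0, -5], "fingers": 40}, {"translation": [-107, -117, -8], "turn": [0, 0, -7.5], "fingers": 40}, {"translation": [-142, -156, -10], "turn": [0, 0, -10], "fingers": 40}, {"translation": [-178, -195, -12], "turn": [0, 0, -12.5], "fingers": 40}, {"translation": [-214, -234, -15], "turn": [0, 0, -15], "fingers": 40}, {"translation": [-250, -273, -17], "turn": [0, 0, -17.5], "fingers": 40}, {"translation": [-284, -311, -19], "turn": [0, 0, -19.5], "fingers": 40}]}}

```text
time_s: 2.1
eef_pos: [0.4784, -0.3337, 0.2499]
ee_rot: [180.0, -0.0, 177.0]
force: [1.2, 0.1, 1.0]
opening: 0.0398
grip_force: 0.0
```

```bash
python3 - <<'E'
from plant import bot
from h import *
im=bot.grab_frame('wrist')
im=bot.grab_frame('wrist'); p=bot.camera_params('wrist'); np.savez('w1.npz',**p)
o=bot.get_obs(); print(o['time_s'],o['joint_positions'].round(1),o['eef_pos'],o['ee_rot'],o['force'])
cv2.imwrite('pics/w1.png',im)
for y in [[.5629,-.2941],[.5584,-.3778],[.4793,-.2896],[.4747,-.3733]]: print(proj(p,np.array(y+[.0694])).round(1))
E
```

```text
2.2 [-35.   22.6  14.7  82.2  -0.  -31.8] [ 0.47865328 -0.33555825  0.24848469] [ 1.79979838e+02 -9.69323969e-02  1.76835952e+02] [0.44926808 0.86576914 0.4878494 ]
[364.  243.3]
[290.1 243.5]
[366.7 170.9]
[287.6 170.9]
```

View pics/w1.png

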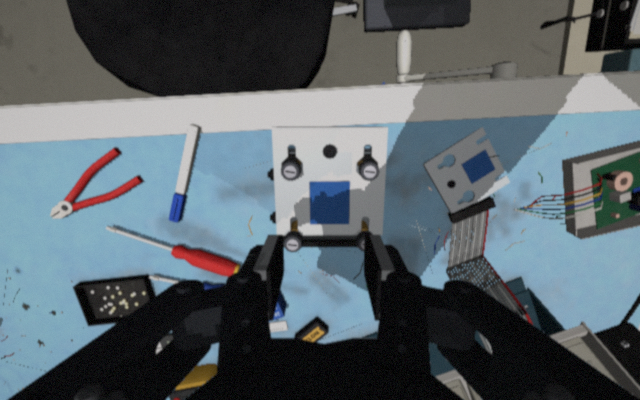

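The wrist view shows the cover with its front knobs near (290,171) and (369,171). The rear knobs, near (293,241) and (363,241), are partly behind the fingers. Next I'll measure them with circles.

```bash
python3 - <<'E'
from h import *
im=cv2.imread('pics/w1.png'); p=dict(np.load('w1.npz')); g=cv2.cvtColor(im,cv2.COLOR_BGR2GRAY)
x0,y0=265,120; g=cv2.resize(g[y0:260,x0:395],None,fx=6,fy=6,interpolation=cv2.INTER_CUBIC)
c=cv2.HoughCircles(cv2.GaussianBlur(g,(0,0),3),cv2.HOUGH_GRADIENT,1,150,param1=80,param2=15,minRadius=45,maxRadius=75)[0]
out=cv2.cvtColor(g,cv2.COLOR_GRAY2BGR)
for x,y,r in c:
    u,v=(x+.5)/6-.5+x0,(y+.5)/6-.5+y0; print(round(u,1),round(v,1),r/6,ray(p,u,v,.0694).round(4)); cv2.circle(out,(int(x),int(y)),int(r),(0,0,255),2)
cv2.imwrite('pics/h1.png',out[:600,:])
hsv=cv2.cvtColor(im,cv2.COLOR_BGR2HSV); m=cv2.inRange(hsv,(103,120,60),(120,255,255)); n,l,s,cc=cv2.connectedComponentsWithStats(m)
for i in range(1,n):
    if s[i,4]>500: print(s[i],cc[i],ray(p,*cc[i],.048).round(4))
# cover outline
m=cv2.inRange(hsv,(0,0,150),(180,40,255)); print([ray(p,u,v,.048).round(4) for u,v in((274,128),(386,128))])
E
```

```text
290.8 168.8 11.05 [ 0.4727 -0.3697  0.0694]
366.2 167.3 11.633334 [ 0.4755 -0.2901  0.0694]
330.7 151.2 7.85 [ 0.4563 -0.3267  0.0694]
[463 151  31  32 552] [477.98007246 166.21376812] [ 0.4856 -0.1617  0.048 ]
[ 310  182   39   41 1569] [329.24155513 201.85149777] [ 0.5182 -0.3309  0.048 ]
[array([ 0.4308, -0.3866,  0.048 ]), array([ 0.4376, -0.265 ,  0.048 ])]
```

View pics/h1.png

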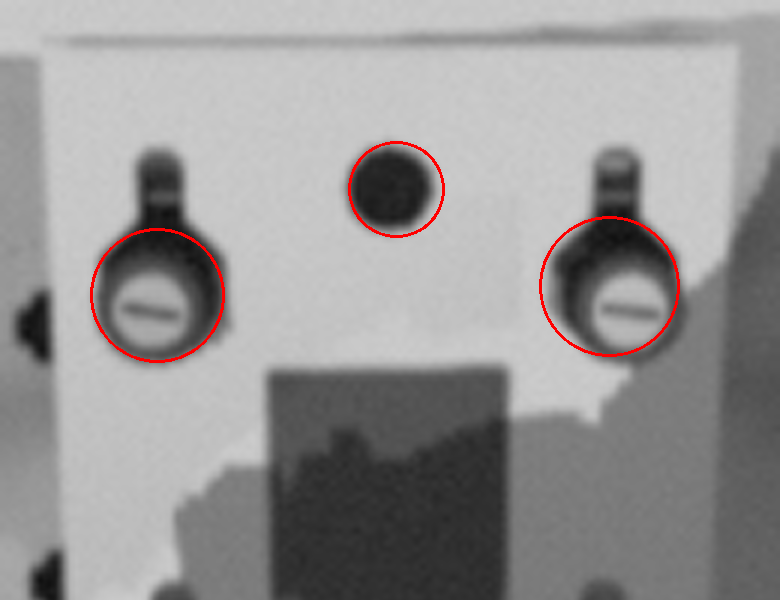

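```bash
python3 - <<'E'
from h import *
from plant import bot
p=dict(np.load('w1.npz')); r=ray(p,289.6,170.9,.0694); l=ray(p,369.8,171.6,.0694); d=l-r
yaw=np.degrees(np.arctan2(-d[0],d[1])); print('fr',r,'fl',l,'dist',np.hypot(*d[:2]),'yaw',yaw)
c=(r+l)[:2]/2+.042*np.array([np.cos(np.radians(yaw)),np.sin(np.radians(yaw))]); print('centre',c)
o=bot.get_obs(); print(o['eef_pos'],o['ee_rot'])
E
```

```text
fr [ 0.4748029  -0.37115271  0.0694    ] fl [ 0.48027963 -0.2863086   0.0694    ] dist 0.0850206887599964 yaw -3.6933478916838065
centre [ 0.51945404 -0.33143615]
[ 0.47865328 -0.33555825  0.24848469] [ 1.79979838e+02 -9.69323969e-02  1.76835952e+02]
```

Request:
{"op": "arm_command", "data": {"series": [{"translation": [34, 2, 20], "turn": [0, 0, 0.4], "fingers": 40}, {"translation": [67.5, 4, 60], "turn": [0, 0, 0.4], "fingers": 40}, {"translation": [67.5, 4, 115], "turn": [0, 0, 0.4], "fingers": 40}, {"translation": [67.5, 4, 170], "turn": [0, 0, 0.4], "fingers": 40}, {"translation": [67.5, 4, 205], "turn": [0, 0, 0.4], "fingers": 40}, {"translation": [67.5, 4, 215], "turn": [0, 0, 0.4], "fingers": 40}, {"translation": [67.5, 4, 215], "turn": [0, 0, 0.4], "fingers": 40}]}}

```text
time_s: 3.08
eef_pos: [0.4111, -0.3242, 0.0358]
ee_rot: [180.0, -0.0, 176.5]
force: [0.1, -0.2, 1.3]
opening: 0.0398
grip_force: 0.0
```

Request:
{"op": "arm_command", "data": {"series": [{"translation": [-3, 0, 0], "turn": [0, 0, 0], "fingers": 40}, {"translation": [-6, 0, 0], "turn": [0, 0, 0], "fingers": 40}, {"translation": [-9, 0, 0], "turn": [0, 0, 0], "fingers": 40}, {"translation": [-12, 0, 0], "turn": [0, 0, 0], "fingers": 40}, {"translation": [-14, 0, 0], "turn": [0, 0, 0], "fingers": 40}]}}

```text
time_s: 3.7
eef_pos: [0.4249, -0.3251, 0.0352]
ee_rot: [180.0, -0.0, 176.5]
force: [-2.4, -0.2, 0.8]
opening: 0.04
grip_force: 1.3
```

Request:
{"op": "arm_command", "data": {"series": [{"translation": [-3, 0, 0], "turn": [0, 0, 0], "fingers": 40}, {"translation": [-6, 0, 0], "turn": [0, 0, 0], "fingers": 40}, {"translation": [-9, 0, 0], "turn": [0, 0, 0], "fingers": 40}, {"translation": [-12, 0, 0], "turn": [0, 0, 0], "fingers": 40}, {"translation": [-14, 0, 0], "turn": [0, 0, 0], "fingers": 40}, {"translation": [-16, 0, 0], "turn": [0, 0, 0], "fingers": 40}]}}

```text
time_s: 4.45
eef_pos: [0.4411, -0.3261, 0.0353]
ee_rot: [-180.0, -0.0, 176.5]
force: [-2.8, 0.6, 1.1]
opening: 0.0399
grip_force: 1.6
```

Request:
{"op": "arm_command", "data": {"series": [{"translation": [-1, 0, 0], "turn": [0, 0, 0], "fingers": 40}, {"translation": [-2, 0, 0], "turn": [0, 0, 0], "fingers": 40}]}}

```text
time_s: 4.7
eef_pos: [0.443, -0.3262, 0.0353]
ee_rot: [180.0, -0.0, 176.5]
force: [-3.0, -0.1, 2.2]
opening: 0.0399
grip_force: 1.6
```

Request:
{"op": "arm_command", "data": {"series": [{"translation": [-1, 0, 0], "turn": [0, 0, 0], "fingers": 40}, {"translation": [-1.5, 0, 0], "turn": [0, 0, 0], "fingers": 40}]}}

```text
time_s: 4.95
eef_pos: [0.4445, -0.3264, 0.0353]
ee_rot: [-180.0, 0.0, 176.5]
force: [-3.1, -0.4, 2.3]
opening: 0.0398
grip_force: 1.8
```

Request:
{"op": "arm_command", "data": {"series": [{"translation": [-0.7, 0, 0], "turn": [0, 0, 0], "fingers": 40}, {"translation": [-1.2, 0, 0], "turn": [0, 0, 0], "fingers": 40}]}}

```text
time_s: 5.2
eef_pos: [0.4449, -0.3264, 0.0351]
ee_rot: [-180.0, -0.1, 176.5]
force: [-10.1, -0.6, 4.2]
opening: 0.0398
grip_force: 4.8
```

Request:
{"op": "arm_command", "data": {"series": [{"translation": [6, 0, 0], "turn": [0, 0, 0], "fingers": 40}, {"translation": [8, 0, -40], "turn": [0, 0, 0], "fingers": 40}, {"translation": [8, 0, -95], "turn": [0, 0, 0], "fingers": 40}, {"translation": [8, 0, -140], "turn": [0, 0, 0], "fingers": 40}, {"translation": [8, 0, -140], "turn": [0, 0, 0], "fingers": 40}]}}

```text
time_s: 5.82
eef_pos: [0.4394, -0.3271, 0.1788]
ee_rot: [-179.8, 0.3, 176.5]
force: [-0.2, -0.0, -0.4]
opening: 0.0397
grip_force: 0.0
```

```bash
python3 - <<'E'
from plant import bot
from h import *
o=bot.get_obs(); print(o['time_s'],o['eef_pos'],o['ee_rot'],o['force'],o['moment'])
p=bot.camera_params('wrist'); im=bot.grab_frame('wrist'); np.savez('w2.npz',**p)
o=bot.get_obs(); print(o['time_s'],o['eef_pos'],o['ee_rot'],o['force'],o['moment'])
cv2.imwrite('pics/w2.png',im)
q=np.array([proj(p,np.array(y+[.0694])) for y in [[.5629,-.2935],[.5584,-.3770],[.4793,-.2890],[.4747,-.3733]]]);print(q.round(1))
x0,y0=(q.min(0)-35).astype(int); x1,y1=(q.max(0)+35).astype(int)
a=cv2.resize(im[y0:y1,x0:x1],None,fx=4,fy=4,interpolation=cv2.INTER_CUBIC); print(x0,y0,a.shape); cv2.imwrite('pics/c2.png',a[:600,:800])
E
```

```text
5.825 [ 0.43939938 -0.32711725  0.17884463] [-179.81360413    0.32867     176.54087992] [-0.1700308  -0.03271882 -0.37891599] [-0.07345687 -0.03393119  0.00613855]
5.875 [ 0.43856355 -0.3265097   0.17663885] [-1.79910629e+02  1.75393920e-01  1.76540401e+02] [ 0.24698033 -0.17074055 -0.59720838] [-0.01269631  0.06223459 -0.0092273 ]
[[366.7 311.3]
 [279.2 311.6]
 [369.8 230.1]
 [273.8 230.5]]
238 195 (604, 664, 3)
```

View pics/c2.png

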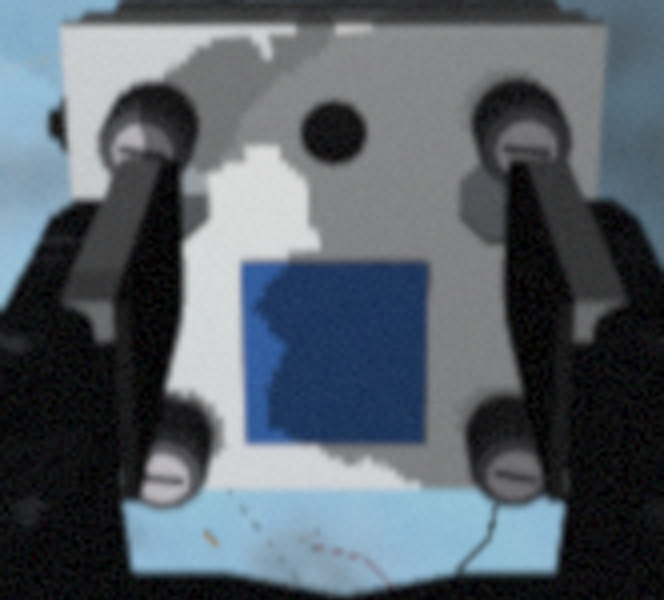

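```bash
python3 - <<'E'
from h import *
p=dict(np.load('w2.npz'))
q=[(365.9,314.1),(278.4,314.6),(368.9,230.4),(272.1,230.4)]
P=[ray(p,*a,.069) for a in q]; print(np.round(P,4)); c,y,k,f=fit(P); print(c,y,k); print(f)
E
```

```text
[[ 0.5664 -0.2943  0.069 ]
 [ 0.5621 -0.3782  0.069 ]
 [ 0.4797 -0.2897  0.069 ]
 [ 0.4747 -0.3749  0.069 ]]
[ 0.52069964 -0.33428185] -2.874226392883315 1.0229563435579208
[[ 0.56576413 -0.29352611]
 [ 0.56145537 -0.37934635]
 [ 0.4799439  -0.28921735]
 [ 0.47563514 -0.37503758]]
```

The cover is home: the keyholes stand clear behind the knobs and the housing rim shows at the front. Next is the front-left screw.

Request:
{"op": "arm_command", "data": {"series": [{"translation": [-20, 20, 30], "turn": [0, 0, 0], "fingers": 40}, {"translation": [-39.5, 39.5, 70], "turn": [0, 0, 0], "fingers": 40}, {"translation": [-39.5, 39.5, 90], "turn": [0, 0, 0], "fingers": 40}, {"translation": [-39.5, 39.5, 110], "turn": [0, 0, 0], "fingers": 40}, {"translation": [-39.5, 39.5, 123], "turn": [0, 0, 0], "fingers": 40}, {"translation": [-39.5, 39.5, 123], "turn": [0, 0, 0], "fingers": 34}]}}

```text
time_s: 6.62
eef_pos: [0.4786, -0.2884, 0.0511]
ee_rot: [179.9, -0.1, 176.5]
force: [0.7, 0.5, 0.1]
opening: 0.0341
grip_force: 0.0
```

Request:
{"op": "arm_command", "data": {"force": 20, "series": [{"translation": [0, 0, 0], "turn": [0, 0, 0], "fingers": 10}, {"translation": [0, 0, 0], "turn": [0, 0, 0], "fingers": 10}, {"translation": [0, 0, 0], "turn": [0, 0, 0], "fingers": 10}, {"translation": [0, 0, 0], "turn": [0, 0, 0], "fingers": 10}]}}

```text
time_s: 7.12
eef_pos: [0.4796, -0.2898, 0.053]
ee_rot: [-179.9, 0.0, 176.5]
force: [-1.3, -5.3, -3.2]
opening: 0.0193
grip_force: 21.6
```

```bash
python3 - <<'E'
from plant import bot
from h import *
o=bot.get_obs(); print(o['time_s'],o['eef_pos'],o['ee_rot'],o['force'],o['moment'],o['opening'],o['grip_force'],o['joint_positions'])
im=bot.grab_frame('wrist');cv2.imwrite('pics/w3.png',im)
E
```

```text
7.125 [ 0.47957064 -0.28977771  0.05298108] [-1.79907192e+02  2.71293166e-02  1.76502522e+02] [-1.33223638 -5.29098665 -3.20865009] [-0.91586306  0.39750515 -0.04081042] 0.019344564756540214 21.568731665611267 [-31.10297831  24.63880394 -11.29544385  53.99870564  -0.06967183
 -27.6055195 ]
```

View pics/w3.png

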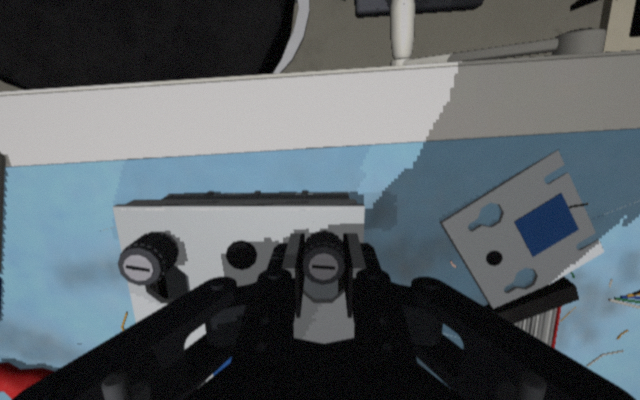

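The jaws hold the front-left knob, seen near (322,265), at 19.3 mm opening. Now the first nip of 45°.

Request:
{"op": "arm_command", "data": {"series": [{"translation": [0, -0.5, 0.4], "turn": [0, 0, 9], "fingers": 10}, {"translation": [0, -0.5, 0.8], "turn": [0, 0, 18], "fingers": 10}, {"translation": [0, -0.5, 1.2], "turn": [0, 0, 27], "fingers": 10}, {"translation": [0, -0.5, 1.6], "turn": [0, 0, 36], "fingers": 10}, {"translation": [0, -0.5, 2.0], "turn": [0, 0, 45], "fingers": 10}, {"translation": [0, -0.5, 2.0], "turn": [0, 0, 45], "fingers": 10}]}}

```text
time_s: 7.92
eef_pos: [0.4796, -0.2899, 0.0509]
ee_rot: [-180.0, 0.1, 131.6]
force: [-1.8, -2.5, -0.7]
opening: 0.0188
grip_force: 21.9
```

```bash
python3 - <<'E'
from plant import bot
from h import *
o=bot.get_obs(); print(o['time_s'],o['eef_pos'],o['ee_rot'],o['force'],o['moment'],o['opening'],o['grip_force'],o['joint_positions'])
im=bot.grab_frame('wrist');cv2.imwrite('pics/w4.png',im)
E
```

```text
7.925 [ 0.47962229 -0.2898622   0.05092389] [-1.79988194e+02  5.98301431e-02  1.31566596e+02] [-1.77651291 -2.53508832 -0.72362374] [-0.50117953  0.34201869 -0.09572864] 0.018758965199841847 21.88003957271576 [-3.11305139e+01  2.47675181e+01 -1.14237744e+01  5.37550962e+01
 -2.90665715e-02  1.73028831e+01]
```

View pics/w4.png

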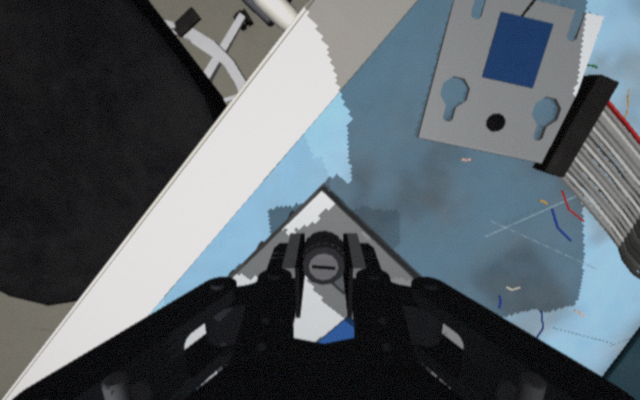

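The slot kept its angle relative to the fingers, so the knob turned the full 45°. Next I'll cross to the rear-right screw.

Request:
{"op": "arm_command", "data": {"series": [{"translation": [0, 0, 0], "turn": [0, 0, 0], "fingers": 38}, {"translation": [0, 0, 0], "turn": [0, 0, 0], "fingers": 38}, {"translation": [0, 0, -26], "turn": [0, 0, 0], "fingers": 38}, {"translation": [-40, 0, -28], "turn": [0, 0, -10], "fingers": 38}, {"translation": [-80, 0, -28], "turn": [0, 0, -20], "fingers": 38}, {"translation": [-119, 0.6, -28], "turn": [0, 0, -30], "fingers": 38}, {"translation": [-119, 0.6, -28], "turn": [0, 0, -40], "fingers": 38}, {"translation": [-119, 0.6, -14], "turn": [0, 0, -45], "fingers": 38}]}}

```text
time_s: 8.98
eef_pos: [0.5597, -0.3787, 0.0647]
ee_rot: [-180.0, 0.1, 176.8]
force: [0.4, -0.2, 0.3]
opening: 0.038
grip_force: 0.0
```

Request:
{"op": "arm_command", "data": {"force": 20, "series": [{"translation": [0, 0, 12], "turn": [0, 0, 0], "fingers": 38}, {"translation": [0, 0, 12], "turn": [0, 0, 0], "fingers": 10}, {"translation": [0, 0, 12], "turn": [0, 0, 0], "fingers": 10}, {"translation": [0, 0, 12], "turn": [0, 0, 0], "fingers": 10}, {"translation": [0, 0, 12], "turn": [0, 0, 0], "fingers": 10}]}}

```text
time_s: 9.6
eef_pos: [0.5583, -0.3779, 0.0519]
ee_rot: [180.0, -0.1, 176.5]
force: [-3.6, -2.3, -12.4]
opening: 0.0188
grip_force: 20.7
```

```bash
cat > st.py <<'E'
from plant import bot
o=bot.get_obs(); print(o['time_s'],o['eef_pos'].round(4),o['ee_rot'].round(1),'F',o['force'].round(1),'M',o['moment'].round(3),o['opening'].round(4),o['grip_force'].round(1),'q6',o['joint_positions'][5].round(1))
E
python3 st.py
```

```text
Traceback (most recent call last):
  File "st.py", line 2, in <module>
    o=bot.get_obs(); print(o['time_s'],o['eef_pos'].round(4),o['ee_rot'].round(1),'F',o['force'].round(1),'M',o['moment'].round(3),o['opening'].round(4),o['grip_force'].round(1),'q6',o['joint_positions'][5].round(1))
                                                                                                                                   ^^^^^^^^^^^^^^^^^^
AttributeError: 'float' object has no attribute 'round'
```

Request:
{"op": "arm_command", "data": {"series": [{"translation": [0, 0, 0.4], "turn": [0, 0, 9], "fingers": 10}, {"translation": [0, 0, 0.8], "turn": [0, 0, 18], "fingers": 10}, {"translation": [0, 0, 1.2], "turn": [0, 0, 27], "fingers": 10}, {"translation": [0, 0, 1.6], "turn": [0, 0, 36], "fingers": 10}, {"translation": [0, 0, 2.0], "turn": [0, 0, 45], "fingers": 10}, {"translation": [0, 0, 2.0], "turn": [0, 0, 45], "fingers": 10}]}}

```text
time_s: 10.35
eef_pos: [0.5586, -0.3775, 0.05]
ee_rot: [180.0, -0.1, 131.6]
force: [-1.6, 2.8, -12.7]
opening: 0.019
grip_force: 20.7
```

```bash
cat > st.py <<'E'
from plant import bot
import numpy as np
np.set_printoptions(suppress=True,precision=4)
o=bot.get_obs()
for k in('time_s','eef_pos','ee_rot','force','moment','opening','grip_force'): print(k,o[k])
print('q6',o['joint_positions'][5])
E
python3 st.py
```

```text
time_s 10.35
eef_pos [ 0.5586 -0.3775  0.05  ]
ee_rot [179.9842  -0.0735 131.5952]
force [ -1.6108   2.8472 -12.7058]
moment [ 0.5888  0.325  -0.029 ]
opening 0.018960888346610052
grip_force 20.6804421544075
q6 14.341326953439635
```

Request:
{"op": "arm_command", "data": {"series": [{"translation": [0, 0, 0], "turn": [0, 0, 0], "fingers": 38}, {"translation": [0, 0, 0], "turn": [0, 0, 0], "fingers": 38}, {"translation": [0, 0, -26], "turn": [0, 0, 0], "fingers": 38}, {"translation": [20, -20, -28], "turn": [0, 0, -10], "fingers": 38}, {"translation": [40, -40, -28], "turn": [0, 0, -20], "fingers": 38}, {"translation": [59.2, -59.6, -28], "turn": [0, 0, -30], "fingers": 38}, {"translation": [59.2, -59.6, -28], "turn": [0, 0, -40], "fingers": 38}, {"translation": [59.2, -59.6, -14], "turn": [0, 0, -45], "fingers": 38}]}}

```text
time_s: 11.35
eef_pos: [0.4759, -0.3743, 0.0661]
ee_rot: [-179.9, 0.2, 176.8]
force: [0.4, 0.4, -0.7]
opening: 0.0382
grip_force: 0.0
```

Request:
{"op": "arm_command", "data": {"force": 20, "series": [{"translation": [0, 0, 12], "turn": [0, 0, 0], "fingers": 38}, {"translation": [0, 0, 12], "turn": [0, 0, 0], "fingers": 10}, {"translation": [0, 0, 12], "turn": [0, 0, 0], "fingers": 10}, {"translation": [0, 0, 12], "turn": [0, 0, 0], "fingers": 10}, {"translation": [0, 0, 12], "turn": [0, 0, 0], "fingers": 10}]}}

```text
time_s: 11.98
eef_pos: [0.4747, -0.3736, 0.0522]
ee_rot: [-180.0, -0.0, 176.5]
force: [-1.8, -5.5, -9.1]
opening: 0.019
grip_force: 21.0
```

```bash
cat >> h.py <<'E'
def slot(im):
    "slot angle (deg, image, clockwise +) in the cap of the knob held by the fingers, and its centre"
    g=cv2.cvtColor(im,cv2.COLOR_BGR2GRAY)[248:288,302:342]; g=cv2.resize(g,None,fx=6,fy=6,interpolation=cv2.INTER_CUBIC)
    bh=cv2.morphologyEx(g,cv2.MORPH_BLACKHAT,cv2.getStructuringElement(cv2.MORPH_ELLIPSE,(45,45)))
    _,m=cv2.threshold(bh,0.6*bh[80:170,80:170].max(),255,cv2.THRESH_BINARY); m[:70]=0;m[175:]=0;m[:,:70]=0;m[:,175:]=0
    n,l,s,c=cv2.connectedComponentsWithStats(m); i=1+np.argmax(s[1:,4]); y,x=np.nonzero(l==i)
    w,v=np.linalg.eigh(np.cov(np.c_[x,y].T)); d=v[:,1]*np.sign(v[0,1]); return round(np.degrees(np.arctan2(d[1],d[0])),1),c[i].round()/6+[302,248],s[i,4],round(np.sqrt(w[1]/w[0]),1)
E
cat >> st.py <<'E'
import sys,cv2
if len(sys.argv)>1:
    from h import slot
    im=bot.grab_frame('wrist'); cv2.imwrite('pics/%s.png'%sys.argv[1],im); print('slot',slot(im))
E
python3 st.py fr1; python3 -c "
from h import *
for n in('w3','w4'): print(slot(cv2.imread('pics/%s.png'%n)))"
```

```text
time_s 11.975
eef_pos [ 0.4747 -0.3736  0.0522]
ee_rot [-179.9684   -0.038   176.4721]
force [-1.8011 -5.5083 -9.0546]
moment [-0.9705  0.3322 -0.0302]
opening 0.019038962040540456
grip_force 20.96400260925293
q6 -34.65327708076919
slot (np.float64(8.9), array([322.3333, 269.    ]), np.int32(1476), np.float64(7.6))
(np.float64(4.2), array([322.33333333, 267.16666667]), np.int32(1486), np.float64(7.4))
(np.float64(4.2), array([322.33333333, 267.33333333]), np.int32(1522), np.float64(7.2))
```

Request:
{"op": "arm_command", "data": {"series": [{"translation": [0, -0.4, 0.4], "turn": [0, 0, 9], "fingers": 10}, {"translation": [0, -0.4, 0.8], "turn": [0, 0, 18], "fingers": 10}, {"translation": [0, -0.4, 1.2], "turn": [0, 0, 27], "fingers": 10}, {"translation": [0, -0.4, 1.6], "turn": [0, 0, 36], "fingers": 10}, {"translation": [0, -0.4, 1.8], "turn": [0, 0, 41], "fingers": 10}, {"translation": [0, -0.4, 1.8], "turn": [0, 0, 41], "fingers": 10}]}}

```text
time_s: 12.78
eef_pos: [0.4748, -0.3734, 0.0503]
ee_rot: [180.0, -0.0, 135.5]
force: [-1.3, 0.9, -8.3]
opening: 0.0189
grip_force: 21.0
```

```bash
python3 st.py fr2
```

```text
time_s 12.775
eef_pos [ 0.4748 -0.3734  0.0503]
ee_rot [179.9879  -0.04   135.542 ]
force [-1.2765  0.9006 -8.2987]
moment [0.0978 0.0058 0.01  ]
opening 0.018914643884223332
grip_force 21.03460282087326
q6 6.269005745367281
slot (np.float64(9.0), array([322.3333, 269.    ]), np.int32(1523), np.float64(7.4))
```

Request:
{"op": "arm_command", "data": {"series": [{"translation": [0, 0, 0], "turn": [0, 0, 0], "fingers": 38}, {"translation": [0, 0, 0], "turn": [0, 0, 0], "fingers": 38}, {"translation": [0, 0, -26], "turn": [0, 0, 0], "fingers": 38}, {"translation": [-3, 40, -28], "turn": [0, 0, -10], "fingers": 38}, {"translation": [-6, 80, -28], "turn": [0, 0, -20], "fingers": 38}, {"translation": [-7.8, 118.5, -28], "turn": [0, 0, -30], "fingers": 38}, {"translation": [-7.8, 118.5, -28], "turn": [0, 0, -40], "fingers": 38}, {"translation": [-7.8, 118.5, -14], "turn": [0, 0, -41], "fingers": 38}]}}

```text
time_s: 13.82
eef_pos: [0.5646, -0.2947, 0.0651]
ee_rot: [-179.9, 0.1, 176.6]
force: [-0.2, 0.2, -0.9]
opening: 0.0378
grip_force: 0.0
```

Request:
{"op": "arm_command", "data": {"force": 20, "series": [{"translation": [0, 0, 12], "turn": [0, 0, 0], "fingers": 38}, {"translation": [0, 0, 12], "turn": [0, 0, 0], "fingers": 10}, {"translation": [0, 0, 12], "turn": [0, 0, 0], "fingers": 10}, {"translation": [0, 0, 12], "turn": [0, 0, 0], "fingers": 10}, {"translation": [0, 0, 12], "turn": [0, 0, 0], "fingers": 10}]}}

```text
time_s: 14.45
eef_pos: [0.5625, -0.2942, 0.0517]
ee_rot: [180.0, -0.1, 176.5]
force: [-4.4, 1.5, -15.1]
opening: 0.019
grip_force: 20.4
```

```bash
python3 st.py rl1
```

```text
time_s 14.45
eef_pos [ 0.5625 -0.2942  0.0517]
ee_rot [179.9553  -0.124  176.5086]
force [ -4.4279   1.5326 -15.0676]
moment [0.4165 1.0396 0.0162]
opening 0.019033466278759226
grip_force 20.398352444171906
q6 -24.116520888690957
slot (np.float64(11.0), array([322.3333, 270.    ]), np.int32(1532), np.float64(7.4))
```

Request:
{"op": "arm_command", "data": {"series": [{"translation": [0, 0, 0.6], "turn": [0, 0, 9], "fingers": 10}, {"translation": [0, 0, 1.2], "turn": [0, 0, 18], "fingers": 10}, {"translation": [0, 0, 1.8], "turn": [0, 0, 27], "fingers": 10}, {"translation": [0, 0, 2.3], "turn": [0, 0, 36], "fingers": 10}, {"translation": [0, 0, 2.4], "turn": [0, 0, 38], "fingers": 10}, {"translation": [0, 0, 2.4], "turn": [0, 0, 38], "fingers": 10}]}}

```text
time_s: 15.25
eef_pos: [0.5628, -0.2937, 0.0498]
ee_rot: [180.0, -0.1, 138.5]
force: [-7.4, 7.4, -8.2]
opening: 0.0188
grip_force: 21.0
```

```bash
python3 st.py rl2
```

```text
time_s 15.25
eef_pos [ 0.5628 -0.2937  0.0498]
ee_rot [179.9895  -0.1178 138.5076]
force [-7.3837  7.4193 -8.2159]
moment [1.4252 1.2719 0.1066]
opening 0.018792553637668734
grip_force 21.001592874526978
q6 13.912628546759006
slot (np.float64(10.3), array([322.5, 270. ]), np.int32(1524), np.float64(7.4))
```

Request:
{"op": "arm_command", "data": {"series": [{"translation": [0, 0, 0], "turn": [0, 0, 0], "fingers": 38}, {"translation": [0, 0, 0], "turn": [0, 0, 0], "fingers": 38}, {"translation": [0, 0, -26], "turn": [0, 0, 0], "fingers": 38}, {"translation": [22, -18, -28], "turn": [0, 0, -10], "fingers": 38}, {"translation": [44, -36, -28], "turn": [0, 0, -20], "fingers": 38}, {"translation": [66, -52.5, -28], "turn": [0, 0, -30], "fingers": 38}, {"translation": [66, -52.5, -20], "turn": [0, 0, -38], "fingers": 38}, {"translation": [66, -52.5, -8], "turn": [0, 0, -38], "fingers": 38}]}}

```text
time_s: 16.3
eef_pos: [0.48, -0.2909, 0.0587]
ee_rot: [-179.9, 0.1, 176.5]
force: [0.1, -0.4, 0.1]
opening: 0.0379
grip_force: 0.0
```

Request:
{"op": "arm_command", "data": {"force": 20, "series": [{"translation": [0, 0, 7.3], "turn": [0, 0, 0], "fingers": 38}, {"translation": [0, 0, 7.3], "turn": [0, 0, 0], "fingers": 10}, {"translation": [0, 0, 7.3], "turn": [0, 0, 0], "fingers": 10}, {"translation": [0, 0, 7.3], "turn": [0, 0, 0], "fingers": 10}, {"translation": [0, 0, 7.3], "turn": [0, 0, 0], "fingers": 10}]}}

```text
time_s: 16.92
eef_pos: [0.4792, -0.29, 0.0506]
ee_rot: [180.0, -0.0, 176.5]
force: [0.5, 1.7, -9.6]
opening: 0.0191
grip_force: 20.5
```

```bash
python3 st.py fl3
```

```text
time_s 16.925
eef_pos [ 0.4792 -0.29    0.0506]
ee_rot [179.9739  -0.0231 176.5293]
force [ 0.4815  1.7065 -9.5791]
moment [ 0.4023 -0.3157  0.0097]
opening 0.01912020528106033
grip_force 20.474603176116943
q6 -27.71784076351427
slot (np.float64(47.3), array([323.8333, 268.3333]), np.int32(1773), np.float64(8.6))
```

Request:
{"op": "arm_command", "data": {"series": [{"translation": [0, 0, 0.3], "turn": [0, 0, 7], "fingers": 10}, {"translation": [0, 0, 0.6], "turn": [0, 0, 14], "fingers": 10}]}}

```text
time_s: 17.23
eef_pos: [0.4792, -0.2899, 0.0501]
ee_rot: [180.0, -0.0, 162.3]
force: [1.1, 2.9, -9.8]
opening: 0.0191
grip_force: 20.5
```

```bash
python3 st.py|egrep 'mom|rot'
```

```text
ee_rot [179.9735  -0.0217 162.3192]
moment [ 0.5575 -0.2281  0.119 ]
```

Request:
{"op": "arm_command", "data": {"series": [{"translation": [0, 0, 0.3], "turn": [0, 0, 7], "fingers": 10}, {"translation": [0, 0, 0.5], "turn": [0, 0, 11], "fingers": 10}]}}

```text
time_s: 17.48
eef_pos: [0.4792, -0.2899, 0.0496]
ee_rot: [180.0, -0.0, 151.4]
force: [0.7, 3.7, -8.5]
opening: 0.0187
grip_force: 20.5
```

```bash
python3 st.py|egrep 'mom|rot'
```

```text
ee_rot [179.9753  -0.026  151.3723]
moment [ 0.6259 -0.1766  0.1916]
```

Request:
{"op": "arm_command", "data": {"series": [{"translation": [0, 0, 0.2], "turn": [0, 0, 4], "fingers": 10}, {"translation": [0, 0, 0.4], "turn": [0, 0, 8], "fingers": 10}]}}

```text
time_s: 17.73
eef_pos: [0.4793, -0.2898, 0.0492]
ee_rot: [180.0, -0.0, 143.4]
force: [-0.1, 3.6, -6.8]
opening: 0.0192
grip_force: 20.6
```

```bash
python3 st.py fl4
```

```text
time_s 17.725
eef_pos [ 0.4793 -0.2898  0.0492]
ee_rot [179.9724  -0.0296 143.4179]
force [-0.0507  3.6155 -6.7989]
moment [ 0.728  -0.155   0.1568]
opening 0.019209437082204274
grip_force 20.600881576538086
q6 5.400598484701579
slot (np.float64(45.6), array([323.6667, 268.    ]), np.int32(1708), np.float64(8.4))
```

Request:
{"op": "arm_command", "data": {"series": [{"translation": [0, 0, 0], "turn": [0, 0, 0], "fingers": 38}, {"translation": [0, 0, 0], "turn": [0, 0, 0], "fingers": 38}, {"translation": [0, 0, -28], "turn": [0, 0, 0], "fingers": 38}, {"translation": [-40, -8, -30], "turn": [0, 0, -10], "fingers": 38}, {"translation": [-80, -16, -30], "turn": [0, 0, -20], "fingers": 38}, {"translation": [-115.5, -22.8, -30], "turn": [0, 0, -30], "fingers": 38}, {"translation": [-115.5, -22.8, -22], "turn": [0, 0, -33], "fingers": 38}, {"translation": [-115.5, -22.8, -8], "turn": [0, 0, -33], "fingers": 38}]}}

```text
time_s: 18.77
eef_pos: [0.559, -0.3777, 0.0572]
ee_rot: [-180.0, 0.1, 176.5]
force: [0.2, 0.0, 0.3]
opening: 0.038
grip_force: 0.0
```

Request:
{"op": "arm_command", "data": {"force": 20, "series": [{"translation": [0, 0, 6.5], "turn": [0, 0, 0], "fingers": 38}, {"translation": [0, 0, 6.5], "turn": [0, 0, 0], "fingers": 10}, {"translation": [0, 0, 6.5], "turn": [0, 0, 0], "fingers": 10}, {"translation": [0, 0, 6.5], "turn": [0, 0, 0], "fingers": 10}, {"translation": [0, 0, 6.5], "turn": [0, 0, 0], "fingers": 10}]}}

```text
time_s: 19.4
eef_pos: [0.5581, -0.3778, 0.0508]
ee_rot: [-179.9, -0.0, 176.5]
force: [-1.3, -5.7, -6.9]
opening: 0.0189
grip_force: 21.4
```

```bash
python3 st.py rr3
```

```text
time_s 19.4
eef_pos [ 0.5581 -0.3778  0.0508]
ee_rot [-179.9271   -0.0441  176.4803]
force [-1.3353 -5.743  -6.913 ]
moment [-1.168   0.3125 -0.0181]
opening 0.01886178692074926
grip_force 21.36164903640747
q6 -30.537535957812313
slot (np.float64(48.0), array([323.1667, 269.3333]), np.int32(1771), np.float64(8.1))
```

Request:
{"op": "arm_command", "data": {"series": [{"translation": [0, -0.4, 0.4], "turn": [0, 0, 8], "fingers": 10}, {"translation": [0, -0.4, 0.7], "turn": [0, 0, 16], "fingers": 10}, {"translation": [0, -0.4, 1.1], "turn": [0, 0, 24], "fingers": 10}, {"translation": [0, -0.4, 1.4], "turn": [0, 0, 32], "fingers": 10}]}}

```text
time_s: 19.95
eef_pos: [0.5583, -0.3774, 0.0495]
ee_rot: [-180.0, -0.0, 144.3]
force: [-0.0, 0.5, -6.3]
opening: 0.0186
grip_force: 21.5
```

```bash
python3 st.py rr4
```

```text
time_s 19.95
eef_pos [ 0.5583 -0.3774  0.0495]
ee_rot [-179.9926   -0.0231  144.2567]
force [-0.0053  0.4514 -6.2505]
moment [ 0.0418 -0.0113  0.1634]
opening 0.01857629396121415
grip_force 21.533415019512177
q6 1.6888192514754234
slot (np.float64(46.2), array([323.5, 269.5]), np.int32(1704), np.float64(8.6))
```

Request:
{"op": "arm_command", "data": {"series": [{"translation": [0, 0, 0], "turn": [0, 0, 0], "fingers": 38}, {"translation": [0, 0, 0], "turn": [0, 0, 0], "fingers": 38}, {"translation": [0, 0, -28], "turn": [0, 0, 0], "fingers": 38}, {"translation": [24, -15, -30], "turn": [0, 0, -10], "fingers": 38}, {"translation": [48, -30, -30], "turn": [0, 0, -20], "fingers": 38}, {"translation": [70.7, -45, -30], "turn": [0, 0, -30], "fingers": 38}, {"translation": [70.7, -45, -22], "turn": [0, 0, -32], "fingers": 38}, {"translation": [70.7, -45, -8], "turn": [0, 0, -32], "fingers": 38}]}}

```text
time_s: 21.0
eef_pos: [0.4758, -0.3736, 0.0574]
ee_rot: [-180.0, 0.1, 176.5]
force: [0.6, -0.3, -0.4]
opening: 0.038
grip_force: 0.0
```

Request:
{"op": "arm_command", "data": {"force": 20, "series": [{"translation": [0, 0, 6.8], "turn": [0, 0, 0], "fingers": 38}, {"translation": [0, 0, 6.8], "turn": [0, 0, 0], "fingers": 10}, {"translation": [0, 0, 6.8], "turn": [0, 0, 0], "fingers": 10}, {"translation": [0, 0, 6.8], "turn": [0, 0, 0], "fingers": 10}, {"translation": [0, 0, 6.8], "turn": [0, 0, 0], "fingers": 10}]}}

```text
time_s: 21.62
eef_pos: [0.4749, -0.3736, 0.0502]
ee_rot: [-180.0, -0.0, 176.5]
force: [0.2, -5.8, -10.7]
opening: 0.0184
grip_force: 21.0
```

```bash
python3 st.py fr3
```

```text
time_s 21.625
eef_pos [ 0.4749 -0.3736  0.0502]
ee_rot [-179.9661   -0.0399  176.5011]
force [  0.1922  -5.8234 -10.6673]
moment [-1.0534 -0.0478  0.0284]
opening 0.018404502853169684
grip_force 20.993291437625885
q6 -34.66818074803242
slot (np.float64(47.7), array([323.3333, 269.    ]), np.int32(1760), np.float64(8.8))
```

Request:
{"op": "arm_command", "data": {"series": [{"translation": [0, 0, 0.4], "turn": [0, 0, 8], "fingers": 10}, {"translation": [0, 0, 0.7], "turn": [0, 0, 16], "fingers": 10}, {"translation": [0, 0, 1.1], "turn": [0, 0, 24], "fingers": 10}, {"translation": [0, 0, 1.4], "turn": [0, 0, 32], "fingers": 10}]}}

```text
time_s: 22.18
eef_pos: [0.475, -0.3735, 0.0488]
ee_rot: [-180.0, -0.0, 144.3]
force: [0.3, -4.6, -10.9]
opening: 0.0186
grip_force: 21.0
```

```bash
python3 st.py fr4
```

```text
time_s 22.175
eef_pos [ 0.475  -0.3735  0.0488]
ee_rot [-179.9668   -0.0173  144.2526]
force [  0.3405  -4.6327 -10.8616]
moment [-0.8751 -0.2877  0.1109]
opening 0.018641460339617527
grip_force 21.016854643821716
q6 -2.4118300133012767
slot (np.float64(46.7), array([323.5   , 269.1667]), np.int32(1775), np.float64(8.5))
```

Request:
{"op": "arm_command", "data": {"series": [{"translation": [0, 0, 0], "turn": [0, 0, 0], "fingers": 38}, {"translation": [0, 0, 0], "turn": [0, 0, 0], "fingers": 38}, {"translation": [0, 0, -28], "turn": [0, 0, 0], "fingers": 38}, {"translation": [-8, 40, -30], "turn": [0, 0, -10], "fingers": 38}, {"translation": [-16, 80, -30], "turn": [0, 0, -20], "fingers": 38}, {"translation": [-24, 116, -30], "turn": [0, 0, -30], "fingers": 38}, {"translation": [-24, 116, -22], "turn": [0, 0, -32], "fingers": 38}, {"translation": [-24, 116, -8], "turn": [0, 0, -32], "fingers": 38}]}}

```text
time_s: 23.22
eef_pos: [0.5617, -0.293, 0.0569]
ee_rot: [-180.0, 0.0, 176.5]
force: [-0.8, 0.3, 0.5]
opening: 0.0379
grip_force: 0.0
```

Request:
{"op": "arm_command", "data": {"force": 20, "series": [{"translation": [0, 0, 6.6], "turn": [0, 0, 0], "fingers": 38}, {"translation": [0, 0, 6.6], "turn": [0, 0, 0], "fingers": 10}, {"translation": [0, 0, 6.6], "turn": [0, 0, 0], "fingers": 10}, {"translation": [0, 0, 6.6], "turn": [0, 0, 0], "fingers": 10}, {"translation": [0, 0, 6.6], "turn": [0, 0, 0], "fingers": 10}]}}

```text
time_s: 23.85
eef_pos: [0.5608, -0.2938, 0.0504]
ee_rot: [-179.9, -0.1, 176.4]
force: [-2.8, -5.7, -7.3]
opening: 0.019
grip_force: 21.1
```

```bash
python3 st.py rl3
```

```text
time_s 23.85
eef_pos [ 0.5608 -0.2938  0.0504]
ee_rot [-179.928    -0.0775  176.4305]
force [-2.7913 -5.7255 -7.2501]
moment [-1.1993  0.4963 -0.0283]
opening 0.01896818569045416
grip_force 21.148612797260284
q6 -24.034555687658212
slot (np.float64(44.7), array([321.6667, 271.5   ]), np.int32(1393), np.float64(6.3))
```

Request:
{"op": "arm_command", "data": {"series": [{"translation": [0, 0, 0.4], "turn": [0, 0, 8], "fingers": 10}, {"translation": [0, 0, 0.7], "turn": [0, 0, 16], "fingers": 10}, {"translation": [0, 0, 1.1], "turn": [0, 0, 24], "fingers": 10}, {"translation": [0, 0, 1.4], "turn": [0, 0, 32], "fingers": 10}]}}

```text
time_s: 24.4
eef_pos: [0.5612, -0.2926, 0.0489]
ee_rot: [180.0, -0.1, 144.2]
force: [1.1, 2.1, -6.9]
opening: 0.0191
grip_force: 21.3
```

```bash
python3 st.py rl4
```

```text
time_s 24.4
eef_pos [ 0.5612 -0.2926  0.0489]
ee_rot [179.976   -0.0629 144.2269]
force [ 1.1286  2.0814 -6.902 ]
moment [ 0.6466 -0.3241  0.1141]
opening 0.019107075821367614
grip_force 21.257199347019196
q6 8.219032917666683
slot (np.float64(44.4), array([322. , 271.5]), np.int32(1361), np.float64(6.5))
```

Request:
{"op": "arm_command", "data": {"series": [{"translation": [0, 0, 0], "turn": [0, 0, 0], "fingers": 38}, {"translation": [0, 0, 0], "turn": [0, 0, 0], "fingers": 38}, {"translation": [0, 0, -28], "turn": [0, 0, 0], "fingers": 38}, {"translation": [23, -15, -30], "turn": [0, 0, -10], "fingers": 38}, {"translation": [46, -30, -30], "turn": [0, 0, -20], "fingers": 38}, {"translation": [68, -45.5, -30], "turn": [0, 0, -30], "fingers": 38}, {"translation": [68, -45.5, -22], "turn": [0, 0, -32], "fingers": 38}, {"translation": [68, -45.5, -8], "turn": [0, 0, -32], "fingers": 38}]}}

```text
time_s: 25.45
eef_pos: [0.481, -0.2907, 0.0572]
ee_rot: [-180.0, 0.1, 176.5]
force: [-0.1, -0.2, -0.6]
opening: 0.0378
grip_force: 0.0
```

Request:
{"op": "arm_command", "data": {"force": 20, "series": [{"translation": [0, 0, 7.3], "turn": [0, 0, 0], "fingers": 38}, {"translation": [0, 0, 7.3], "turn": [0, 0, 0], "fingers": 10}, {"translation": [0, 0, 7.3], "turn": [0, 0, 0], "fingers": 10}, {"translation": [0, 0, 7.3], "turn": [0, 0, 0], "fingers": 10}, {"translation": [0, 0, 7.3], "turn": [0, 0, 0], "fingers": 10}]}}

```text
time_s: 26.08
eef_pos: [0.4799, -0.29, 0.0495]
ee_rot: [180.0, -0.0, 176.5]
force: [3.7, 1.6, -16.5]
opening: 0.0193
grip_force: 20.0
```

```bash
python3 st.py fl5
```

```text
time_s 26.075
eef_pos [ 0.4799 -0.29    0.0495]
ee_rot [179.9653  -0.028  176.5385]
force [  3.7497   1.6441 -16.4574]
moment [ 0.1955 -0.5651 -0.0122]
opening 0.019282234555132536
grip_force 20.019251704216003
q6 -27.69257129822212
slot (np.float64(81.3), array([324.1667, 268.    ]), np.int32(1432), np.float64(7.3))
```

Request:
{"op": "arm_command", "data": {"series": [{"translation": [0, 0, 0.25], "turn": [0, 0, 6], "fingers": 10}, {"translation": [0, 0, 0.5], "turn": [0, 0, 12], "fingers": 10}]}}

```text
time_s: 26.38
eef_pos: [0.4799, -0.2901, 0.0491]
ee_rot: [180.0, -0.0, 164.4]
force: [1.8, 0.7, -14.6]
opening: 0.0187
grip_force: 20.3
```

```bash
python3 st.py fl6
```

```text
time_s 26.375
eef_pos [ 0.4799 -0.2901  0.0491]
ee_rot [179.9819  -0.0235 164.3506]
force [  1.8228   0.7432 -14.5828]
moment [ 0.1269 -0.5375  0.2262]
opening 0.01871153155067991
grip_force 20.250194370746613
q6 -15.508956626826931
slot (np.float64(79.6), array([324.1667, 268.    ]), np.int32(1494), np.float64(7.1))
```

Request:
{"op": "arm_command", "data": {"series": [{"translation": [0, 0, 0.15], "turn": [0, 0, 3], "fingers": 10}, {"translation": [0, 0, 0.3], "turn": [0, 0, 6], "fingers": 10}]}}

```text
time_s: 26.68
eef_pos: [0.4799, -0.2901, 0.049]
ee_rot: [180.0, -0.0, 158.6]
force: [1.6, 1.8, -13.2]
opening: 0.0192
grip_force: 20.4
```

```bash
python3 st.py fl7 | egrep "mom|rot|slot"
```

```text
ee_rot [179.9907  -0.0188 158.5545]
moment [ 0.2442 -0.3606  0.1563]
slot (np.float64(79.6), array([324.1667, 267.8333]), np.int32(1421), np.float64(7.2))
```

Request:
{"op": "arm_command", "data": {"series": [{"translation": [0, 0, 0.15], "turn": [0, 0, 3], "fingers": 10}, {"translation": [0, 0, 0.3], "turn": [0, 0, 6], "fingers": 10}]}}

```text
time_s: 26.98
eef_pos: [0.4799, -0.2902, 0.0489]
ee_rot: [180.0, -0.0, 152.6]
force: [0.4, 1.6, -11.0]
opening: 0.0191
grip_force: 20.6
```

```bash
python3 st.py fl8 | egrep "mom|rot|slot"
```

```text
ee_rot [179.9971  -0.0085 152.587 ]
moment [ 0.2833 -0.0962  0.1719]
slot (np.float64(79.5), array([324.1667, 267.8333]), np.int32(1410), np.float64(7.2))
```

Request:
{"op": "arm_command", "data": {"series": [{"translation": [0, 0, 0.15], "turn": [0, 0, 3], "fingers": 10}, {"translation": [0, 0, 0.3], "turn": [0, 0, 6], "fingers": 10}]}}

```text
time_s: 27.28
eef_pos: [0.4799, -0.2902, 0.0487]
ee_rot: [180.0, -0.0, 146.6]
force: [0.4, 1.5, -7.2]
opening: 0.0191
grip_force: 20.8
```

```bash
python3 st.py fl9 | egrep "mom|rot|slot"
```

```text
ee_rot [180.      -0.0006 146.6066]
moment [0.3721 0.0787 0.2946]
slot (np.float64(79.2), array([324.1667, 267.6667]), np.int32(1430), np.float64(7.1))
```

Request:
{"op": "arm_command", "data": {"series": [{"translation": [0, 0, 0], "turn": [0, 0, 0], "fingers": 38}, {"translation": [0, 0, 0], "turn": [0, 0, 0], "fingers": 38}, {"translation": [0, 0, -29], "turn": [0, 0, 0], "fingers": 38}, {"translation": [-40, -10, -31], "turn": [0, 0, -10], "fingers": 38}, {"translation": [-80, -20, -31], "turn": [0, 0, -20], "fingers": 38}, {"translation": [-113.6, -29.8, -31], "turn": [0, 0, -30], "fingers": 38}, {"translation": [-113.6, -29.8, -22], "turn": [0, 0, -30], "fingers": 38}, {"translation": [-113.6, -29.8, -8], "turn": [0, 0, -30], "fingers": 38}]}}

```text
time_s: 28.32
eef_pos: [0.5583, -0.3777, 0.056]
ee_rot: [-180.0, 0.0, 176.5]
force: [-0.2, 0.3, -0.3]
opening: 0.0378
grip_force: 0.0
```

Request:
{"op": "arm_command", "data": {"force": 20, "series": [{"translation": [0, 0, 6.6], "turn": [0, 0, 0], "fingers": 38}, {"translation": [0, 0, 6.6], "turn": [0, 0, 0], "fingers": 10}, {"translation": [0, 0, 6.6], "turn": [0, 0, 0], "fingers": 10}, {"translation": [0, 0, 6.6], "turn": [0, 0, 0], "fingers": 10}, {"translation": [0, 0, 6.6], "turn": [0, 0, 0], "fingers": 10}]}}

```text
time_s: 28.95
eef_pos: [0.5577, -0.3779, 0.0498]
ee_rot: [-180.0, -0.1, 176.5]
force: [-2.9, -4.1, -6.2]
opening: 0.0191
grip_force: 21.3
```

```bash
python3 st.py rr5
```

```text
time_s 28.95
eef_pos [ 0.5577 -0.3779  0.0498]
ee_rot [-179.9884   -0.0558  176.5134]
force [-2.9402 -4.1037 -6.2444]
moment [-0.7046  0.7624 -0.0263]
opening 0.019050278536251464
grip_force 21.312667429447174
q6 -30.612443679468324
slot (np.float64(82.1), array([323.3333, 268.5   ]), np.int32(1427), np.float64(7.3))
```

Request:
{"op": "arm_command", "data": {"series": [{"translation": [0, 0, 0.4], "turn": [0, 0, 9], "fingers": 10}, {"translation": [0, 0, 0.8], "turn": [0, 0, 18], "fingers": 10}]}}

```text
time_s: 29.25
eef_pos: [0.5579, -0.3775, 0.0493]
ee_rot: [180.0, -0.0, 158.2]
force: [-4.7, 1.5, -0.1]
opening: 0.0188
grip_force: 21.9
```

```bash
python3 st.py rr6|egrep "mom|rot|slot"
```

```text
ee_rot [179.9941  -0.0389 158.2465]
moment [0.2174 1.0471 0.2525]
slot (np.float64(80.3), array([323.5, 268.5]), np.int32(1489), np.float64(7.1))
```

Request:
{"op": "arm_command", "data": {"series": [{"translation": [0, 0, 0.15], "turn": [0, 0, 3], "fingers": 10}, {"translation": [0, 0, 0.3], "turn": [0, 0, 6], "fingers": 10}]}}

```text
time_s: 29.55
eef_pos: [0.5582, -0.3775, 0.0492]
ee_rot: [180.0, -0.0, 152.6]
force: [-3.0, 0.0, 1.2]
opening: 0.0193
grip_force: 22.0
```

```bash
python3 st.py rr7|egrep "mom|rot|slot|force"
```

```text
ee_rot [179.9916  -0.0068 152.6085]
force [-3.0451  0.0025  1.1851]
moment [0.1733 0.8255 0.2412]
grip_force 21.997423768043518
slot (np.float64(78.5), array([323.5, 268.5]), np.int32(1543), np.float64(7.3))
```

Request:
{"op": "arm_command", "data": {"series": [{"translation": [0, 0, 0.15], "turn": [0, 0, 3], "fingers": 10}, {"translation": [0, 0, 0.3], "turn": [0, 0, 6], "fingers": 10}]}}

```text
time_s: 29.85
eef_pos: [0.5585, -0.3777, 0.049]
ee_rot: [180.0, 0.0, 146.6]
force: [-3.9, 2.3, 1.7]
opening: 0.0189
grip_force: 22.1
```

```bash
python3 st.py rr8|egrep "mom|rot|slot|force"
```

```text
ee_rot [179.9846   0.0272 146.63  ]
force [-3.8622  2.3056  1.6636]
moment [0.2125 0.5907 0.1866]
grip_force 22.140908539295197
slot (np.float64(76.5), array([323.6667, 268.1667]), np.int32(1515), np.float64(7.6))
```

Request:
{"op": "arm_command", "data": {"series": [{"translation": [0, 0, 0], "turn": [0, 0, 0], "fingers": 38}, {"translation": [0, 0, 0], "turn": [0, 0, 0], "fingers": 38}, {"translation": [0, 0, -29], "turn": [0, 0, 0], "fingers": 38}, {"translation": [24, -14, -31], "turn": [0, 0, -10], "fingers": 38}, {"translation": [48, -28, -31], "turn": [0, 0, -20], "fingers": 38}, {"translation": [72, -42.6, -31], "turn": [0, 0, -30], "fingers": 38}, {"translation": [72, -42.6, -22], "turn": [0, 0, -30], "fingers": 38}, {"translation": [72, -42.6, -8], "turn": [0, 0, -30], "fingers": 38}]}}

```text
time_s: 30.9
eef_pos: [0.4756, -0.3739, 0.0563]
ee_rot: [-180.0, 0.1, 176.4]
force: [0.8, -0.0, 0.9]
opening: 0.0383
grip_force: 0.0
```

Request:
{"op": "arm_command", "data": {"force": 20, "series": [{"translation": [0, 0, 6.6], "turn": [0, 0, 0], "fingers": 38}, {"translation": [0, 0, 6.6], "turn": [0, 0, 0], "fingers": 10}, {"translation": [0, 0, 6.6], "turn": [0, 0, 0], "fingers": 10}, {"translation": [0, 0, 6.6], "turn": [0, 0, 0], "fingers": 10}, {"translation": [0, 0, 6.6], "turn": [0, 0, 0], "fingers": 10}]}}

```text
time_s: 31.52
eef_pos: [0.4748, -0.3737, 0.0496]
ee_rot: [180.0, -0.0, 176.5]
force: [3.4, -5.5, -15.6]
opening: 0.0187
grip_force: 20.3
```

```bash
python3 st.py fr5
```

```text
time_s 31.525
eef_pos [ 0.4748 -0.3737  0.0496]
ee_rot [179.9969  -0.0105 176.5305]
force [  3.4315  -5.4626 -15.5574]
moment [-0.9283 -0.5167 -0.0329]
opening 0.01873447919525507
grip_force 20.327155888080597
q6 -34.73212853412918
slot (np.float64(81.9), array([323.5   , 268.1667]), np.int32(1417), np.float64(7.8))
```

Request:
{"op": "arm_command", "data": {"series": [{"translation": [0, 0, 0.4], "turn": [0, 0, 9], "fingers": 10}, {"translation": [0, 0, 0.8], "turn": [0, 0, 18], "fingers": 10}]}}

```text
time_s: 31.82
eef_pos: [0.4749, -0.3736, 0.049]
ee_rot: [180.0, 0.0, 158.3]
force: [0.7, -2.7, -11.1]
opening: 0.0186
grip_force: 20.7
```

```bash
python3 st.py fr6|egrep "mom|rot|slot"
```

```text
ee_rot [179.993    0.0016 158.2539]
moment [-0.5308 -0.3578  0.1489]
slot (np.float64(80.4), array([323.6667, 268.3333]), np.int32(1478), np.float64(7.6))
```

Request:
{"op": "arm_command", "data": {"series": [{"translation": [0, 0, 0.15], "turn": [0, 0, 3], "fingers": 10}, {"translation": [0, 0, 0.3], "turn": [0, 0, 6], "fingers": 10}]}}

```text
time_s: 32.12
eef_pos: [0.4749, -0.3736, 0.0489]
ee_rot: [180.0, 0.0, 152.6]
force: [2.3, -3.1, -9.1]
opening: 0.0192
grip_force: 20.7
```

```bash
python3 st.py fr7|egrep "mom|rot|slot|force"
```

```text
ee_rot [179.9908   0.0086 152.605 ]
force [ 2.3204 -3.0915 -9.0581]
moment [-0.4658 -0.3621  0.2329]
grip_force 20.73658972978592
slot (np.float64(80.2), array([323.6667, 268.1667]), np.int32(1509), np.float64(7.5))
```

Request:
{"op": "arm_command", "data": {"series": [{"translation": [0, 0, 0.15], "turn": [0, 0, 3], "fingers": 10}, {"translation": [0, 0, 0.3], "turn": [0, 0, 6], "fingers": 10}]}}

```text
time_s: 32.42
eef_pos: [0.4749, -0.3736, 0.0487]
ee_rot: [180.0, 0.0, 146.6]
force: [1.2, -1.3, -7.4]
opening: 0.019
grip_force: 20.9
```

```bash
python3 st.py fr8|egrep "mom|rot|slot|force"
```

```text
ee_rot [179.989    0.0172 146.6328]
force [ 1.2412 -1.2965 -7.4351]
moment [-0.2908 -0.2073  0.2661]
grip_force 20.930439233779907
slot (np.float64(79.8), array([323.8333, 268.3333]), np.int32(1511), np.float64(7.4))
```

Request:
{"op": "arm_command", "data": {"series": [{"translation": [0, 0, 0], "turn": [0, 0, 0], "fingers": 38}, {"translation": [0, 0, 0], "turn": [0, 0, 0], "fingers": 38}, {"translation": [0, 0, -29], "turn": [0, 0, 0], "fingers": 38}, {"translation": [-10, 40, -31], "turn": [0, 0, -10], "fingers": 38}, {"translation": [-20, 80, -31], "turn": [0, 0, -20], "fingers": 38}, {"translation": [-27.6, 115, -31], "turn": [0, 0, -30], "fingers": 38}, {"translation": [-27.6, 115, -22], "turn": [0, 0, -30], "fingers": 38}, {"translation": [-27.6, 115, -8], "turn": [0, 0, -30], "fingers": 38}]}}

```text
time_s: 33.48
eef_pos: [0.5612, -0.2932, 0.0562]
ee_rot: [-180.0, 0.0, 176.5]
force: [0.4, 0.5, 0.3]
opening: 0.0376
grip_force: 0.0
```

Request:
{"op": "arm_command", "data": {"force": 20, "series": [{"translation": [0, 0, 6.6], "turn": [0, 0, 0], "fingers": 38}, {"translation": [0, 0, 6.6], "turn": [0, 0, 0], "fingers": 10}, {"translation": [0, 0, 6.6], "turn": [0, 0, 0], "fingers": 10}, {"translation": [0, 0, 6.6], "turn": [0, 0, 0], "fingers": 10}, {"translation": [0, 0, 6.6], "turn": [0, 0, 0], "fingers": 10}]}}

```text
time_s: 34.1
eef_pos: [0.5603, -0.2938, 0.0496]
ee_rot: [-179.9, -0.1, 176.5]
force: [-2.7, -5.7, -7.4]
opening: 0.019
grip_force: 20.9
```

```bash
python3 st.py rl5
```

```text
time_s 34.1
eef_pos [ 0.5603 -0.2938  0.0496]
ee_rot [-179.9476   -0.0773  176.4523]
force [-2.7466 -5.6958 -7.3858]
moment [-0.9672  0.5089 -0.0026]
opening 0.01895170723947813
grip_force 20.894070267677307
q6 -24.085762449375387
slot (np.float64(80.0), array([323. , 270.5]), np.int32(1184), np.float64(5.5))
```

Request:
{"op": "arm_command", "data": {"series": [{"translation": [0, 0, 0.4], "turn": [0, 0, 9], "fingers": 10}, {"translation": [0, 0, 0.8], "turn": [0, 0, 18], "fingers": 10}]}}

```text
time_s: 34.4
eef_pos: [0.5605, -0.293, 0.0491]
ee_rot: [180.0, -0.1, 158.2]
force: [-2.5, 3.4, 0.1]
opening: 0.0189
grip_force: 21.5
```

```bash
python3 st.py rl6|egrep "mom|rot|slot"
```

```text
ee_rot [179.9875  -0.0533 158.2   ]
moment [0.6448 0.4216 0.2259]
slot (np.float64(78.4), array([323.3333, 270.6667]), np.int32(1012), np.float64(6.3))
```

Request:
{"op": "arm_command", "data": {"series": [{"translation": [0, 0, 0.15], "turn": [0, 0, 3], "fingers": 10}, {"translation": [0, 0, 0.3], "turn": [0, 0, 6], "fingers": 10}]}}

```text
time_s: 34.7
eef_pos: [0.5607, -0.2927, 0.049]
ee_rot: [180.0, -0.0, 152.6]
force: [-3.0, 3.5, 1.1]
opening: 0.019
grip_force: 21.7
```

```bash
python3 st.py rl7|egrep "mom|rot|slot|force"
```

```text
ee_rot [179.9765  -0.0465 152.5753]
force [-2.9516  3.5291  1.1117]
moment [0.866  0.6002 0.2111]
grip_force 21.654027700424194
slot (np.float64(78.7), array([323.3333, 270.5   ]), np.int32(1061), np.float64(6.2))
```

Request:
{"op": "arm_command", "data": {"series": [{"translation": [0, 0, 0.15], "turn": [0, 0, 3], "fingers": 10}, {"translation": [0, 0, 0.3], "turn": [0, 0, 6], "fingers": 10}]}}

```text
time_s: 35.0
eef_pos: [0.5611, -0.2927, 0.0489]
ee_rot: [180.0, -0.0, 146.6]
force: [-3.0, 5.5, 0.4]
opening: 0.0192
grip_force: 21.6
```

```bash
python3 st.py rl8|egrep "mom|rot|slot|force"
```

```text
ee_rot [179.9642  -0.006  146.6084]
force [-3.0225  5.5123  0.4103]
moment [1.053  0.5027 0.1512]
grip_force 21.599519848823547
slot (np.float64(77.7), array([323.3333, 270.1667]), np.int32(1019), np.float64(6.8))
```

Request:
{"op": "arm_command", "data": {"series": [{"translation": [0, 0, 0], "turn": [0, 0, 0], "fingers": 38}, {"translation": [0, 0, 0], "turn": [0, 0, 0], "fingers": 38}, {"translation": [0, 0, -28], "turn": [0, 0, 0], "fingers": 38}, {"translation": [23, -14, -30], "turn": [0, 0, -10], "fingers": 38}, {"translation": [46, -28, -30], "turn": [0, 0, -20], "fingers": 38}, {"translation": [69.2, -42.6, -30], "turn": [0, 0, -30], "fingers": 38}, {"translation": [69.2, -42.6, -22], "turn": [0, 0, -30], "fingers": 38}, {"translation": [69.2, -42.6, -8], "turn": [0, 0, -30], "fingers": 38}]}}

```text
time_s: 36.05
eef_pos: [0.4809, -0.2907, 0.0564]
ee_rot: [-180.0, 0.1, 176.4]
force: [0.1, -0.1, -0.7]
opening: 0.0379
grip_force: 0.0
```

Request:
{"op": "arm_command", "data": {"force": 20, "series": [{"translation": [0, 0, 7.6], "turn": [0, 0, 0], "fingers": 38}, {"translation": [0, 0, 7.6], "turn": [0, 0, 0], "fingers": 10}, {"translation": [0, 0, 7.6], "turn": [0, 0, 0], "fingers": 10}, {"translation": [0, 0, 7.6], "turn": [0, 0, 0], "fingers": 10}, {"translation": [0, 0, 7.6], "turn": [0, 0, 0], "fingers": 10}]}}

```text
time_s: 36.67
eef_pos: [0.4798, -0.2899, 0.0484]
ee_rot: [180.0, -0.0, 176.5]
force: [5.1, -0.0, -19.6]
opening: 0.019
grip_force: 20.1
```

```bash
python3 st.py fla
```

```text
time_s 36.675
eef_pos [ 0.4798 -0.2899  0.0484]
ee_rot [179.9613  -0.0342 176.5433]
force [  5.0585  -0.035  -19.5651]
moment [-0.001  -0.9183 -0.0234]
opening 0.01898613528143305
grip_force 20.14886498451233
q6 -27.696007377973878
slot (np.float64(-67.4), array([323.8333, 267.6667]), np.int32(1538), np.float64(7.6))
```

Request:
{"op": "arm_command", "data": {"series": [{"translation": [0, 0, 0.15], "turn": [0, 0, 3], "fingers": 10}, {"translation": [0, 0, 0.3], "turn": [0, 0, 6], "fingers": 10}]}}

```text
time_s: 36.98
eef_pos: [0.4797, -0.29, 0.0486]
ee_rot: [180.0, -0.0, 170.5]
force: [-0.3, 1.3, -13.5]
opening: 0.0191
grip_force: 20.7
```

```bash
python3 st.py flb|egrep "mom|rot|slot"
```

```text
ee_rot [179.9815  -0.0351 170.451 ]
moment [ 0.2613 -0.0204  0.3087]
slot (np.float64(-73.1), array([323.8333, 267.8333]), np.int32(1424), np.float64(7.9))
```

Request:
{"op": "arm_command", "data": {"series": [{"translation": [0, 0, 0.15], "turn": [0, 0, 3], "fingers": 10}, {"translation": [0, 0, 0.3], "turn": [0, 0, 6], "fingers": 10}]}}

```text
time_s: 37.28
eef_pos: [0.4798, -0.2901, 0.0485]
ee_rot: [180.0, -0.0, 164.5]
force: [-0.9, 2.6, -5.6]
opening: 0.0188
grip_force: 21.1
```

```bash
python3 st.py flc|egrep "mom|rot|slot"
```

```text
ee_rot [179.9919  -0.0204 164.5004]
moment [0.5229 0.1185 0.2898]
slot (np.float64(-76.3), array([323.8333, 268.    ]), np.int32(1436), np.float64(7.4))
```

Request:
{"op": "arm_command", "data": {"series": [{"translation": [0, 0, 0], "turn": [0, 0, 0], "fingers": 38}, {"translation": [0, 0, 0], "turn": [0, 0, 0], "fingers": 38}, {"translation": [0, 0, -28], "turn": [0, 0, 0], "fingers": 38}, {"translation": [-40, -25, -30], "turn": [0, 0, -6], "fingers": 38}, {"translation": [-80, -50, -30], "turn": [0, 0, -12], "fingers": 38}, {"translation": [-99.2, -63.4, -30], "turn": [0, 0, -12], "fingers": 38}, {"translation": [-99.2, -63.4, -20], "turn": [0, 0, -12], "fingers": 38}, {"translation": [-99.2, -63.4, -8], "turn": [0, 0, -12], "fingers": 38}]}}

```text
time_s: 38.33
eef_pos: [0.5584, -0.3775, 0.0557]
ee_rot: [180.0, -0.0, 176.6]
force: [-0.3, -0.4, -0.7]
opening: 0.038
grip_force: 0.0
```

Request:
{"op": "arm_command", "data": {"force": 20, "series": [{"translation": [0, 0, 7.4], "turn": [0, 0, 0], "fingers": 38}, {"translation": [0, 0, 7.4], "turn": [0, 0, 0], "fingers": 10}, {"translation": [0, 0, 7.4], "turn": [0, 0, 0], "fingers": 10}, {"translation": [0, 0, 7.4], "turn": [0, 0, 0], "fingers": 10}, {"translation": [0, 0, 7.4], "turn": [0, 0, 0], "fingers": 10}]}}

```text
time_s: 38.95
eef_pos: [0.5581, -0.3779, 0.0487]
ee_rot: [-180.0, -0.1, 176.5]
force: [-3.5, -3.9, -7.0]
opening: 0.0189
grip_force: 21.4
```

```bash
python3 st.py rra
```

```text
time_s 38.95
eef_pos [ 0.5581 -0.3779  0.0487]
ee_rot [-179.9941   -0.0615  176.5225]
force [-3.5057 -3.905  -7.0222]
moment [-0.693   0.8289 -0.0266]
opening 0.018912031948305257
grip_force 21.416358947753906
q6 -30.60623252791773
slot (np.float64(-69.8), array([324.    , 268.6667]), np.int32(1537), np.float64(7.4))
```

Request:
{"op": "arm_command", "data": {"series": [{"translation": [0, 0, 0.15], "turn": [0, 0, 3], "fingers": 10}, {"translation": [0, 0, 0.3], "turn": [0, 0, 6], "fingers": 10}]}}

```text
time_s: 39.25
eef_pos: [0.5584, -0.3779, 0.0486]
ee_rot: [-180.0, -0.0, 170.4]
force: [3.4, -3.7, -6.2]
opening: 0.0188
grip_force: 21.6
```

```bash
python3 st.py rrb|egrep "mom|rot|slot"
```

```text
ee_rot [-179.9897   -0.0211  170.4464]
moment [-0.6851 -0.8233  0.1113]
slot (np.float64(-73.5), array([323.8333, 268.3333]), np.int32(1448), np.float64(8.0))
```

Request:
{"op": "arm_command", "data": {"series": [{"translation": [0, 0, 0.15], "turn": [0, 0, 3], "fingers": 10}, {"translation": [0, 0, 0.3], "turn": [0, 0, 6], "fingers": 10}]}}

```text
time_s: 39.55
eef_pos: [0.5588, -0.3779, 0.0485]
ee_rot: [-180.0, 0.0, 164.5]
force: [-0.8, -2.4, -4.3]
opening: 0.0192
grip_force: 21.7
```

```bash
python3 st.py rrc|egrep "mom|rot|slot"
```

```text
ee_rot [-179.9919    0.0251  164.5065]
moment [-0.501   0.1422  0.2301]
slot (np.float64(-76.3), array([323.6667, 268.3333]), np.int32(1526), np.float64(7.6))
```

Request:
{"op": "arm_command", "data": {"series": [{"translation": [0, 0, 0], "turn": [0, 0, 0], "fingers": 38}, {"translation": [0, 0, 0], "turn": [0, 0, 0], "fingers": 38}, {"translation": [0, 0, -28], "turn": [0, 0, 0], "fingers": 38}, {"translation": [30, -6, -30], "turn": [0, 0, -6], "fingers": 38}, {"translation": [60, -12, -30], "turn": [0, 0, -12], "fingers": 38}, {"translation": [82, -18.3, -30], "turn": [0, 0, -12], "fingers": 38}, {"translation": [82, -18.3, -20], "turn": [0, 0, -12], "fingers": 38}, {"translation": [82, -18.3, -8], "turn": [0, 0, -12], "fingers": 38}]}}

```text
time_s: 40.6
eef_pos: [0.4755, -0.3737, 0.0559]
ee_rot: [-180.0, 0.1, 176.6]
force: [0.5, 0.3, 0.5]
opening: 0.038
grip_force: 0.0
```

Request:
{"op": "arm_command", "data": {"force": 20, "series": [{"translation": [0, 0, 7.4], "turn": [0, 0, 0], "fingers": 38}, {"translation": [0, 0, 7.4], "turn": [0, 0, 0], "fingers": 10}, {"translation": [0, 0, 7.4], "turn": [0, 0, 0], "fingers": 10}, {"translation": [0, 0, 7.4], "turn": [0, 0, 0], "fingers": 10}, {"translation": [0, 0, 7.4], "turn": [0, 0, 0], "fingers": 10}]}}

```text
time_s: 41.22
eef_pos: [0.4747, -0.3737, 0.0484]
ee_rot: [180.0, -0.0, 176.5]
force: [4.0, -4.6, -17.2]
opening: 0.0192
grip_force: 20.5
```

```bash
python3 st.py fra
```

```text
time_s 41.225
eef_pos [ 0.4747 -0.3737  0.0484]
ee_rot [179.9949  -0.027  176.5356]
force [  3.9524  -4.5919 -17.2264]
moment [-0.9853 -0.5066 -0.0602]
opening 0.01918039682416139
grip_force 20.540006160736084
q6 -34.73543317598481
slot (np.float64(-66.3), array([323.8333, 268.3333]), np.int32(1655), np.float64(7.7))
```

Request:
{"op": "arm_command", "data": {"series": [{"translation": [0, 0, 0.15], "turn": [0, 0, 3], "fingers": 10}, {"translation": [0, 0, 0.3], "turn": [0, 0, 6], "fingers": 10}]}}

```text
time_s: 41.52
eef_pos: [0.4748, -0.3737, 0.0484]
ee_rot: [-180.0, -0.0, 170.5]
force: [1.4, -4.3, -9.6]
opening: 0.0188
grip_force: 20.9
```

```bash
python3 st.py frb|egrep "mom|rot|slot"
```

```text
ee_rot [-179.9956   -0.0149  170.45  ]
moment [-0.7363 -0.0767  0.301 ]
slot (np.float64(-71.2), array([323.8333, 268.3333]), np.int32(1620), np.float64(7.5))
```

Request:
{"op": "arm_command", "data": {"series": [{"translation": [0, 0, 0.15], "turn": [0, 0, 3], "fingers": 10}, {"translation": [0, 0, 0.2], "turn": [0, 0, 4], "fingers": 10}]}}

```text
time_s: 41.82
eef_pos: [0.475, -0.3736, 0.0484]
ee_rot: [-180.0, 0.0, 166.6]
force: [1.7, -4.0, -9.3]
opening: 0.0187
grip_force: 20.8
```

```bash
python3 st.py frc|egrep "mom|rot|slot"
```

```text
ee_rot [-179.9994    0.012   166.5512]
moment [-0.6386 -0.442   0.2919]
slot (np.float64(-73.0), array([323.6667, 268.3333]), np.int32(1446), np.float64(8.3))
```

Request:
{"op": "arm_command", "data": {"series": [{"translation": [0, 0, 0], "turn": [0, 0, 0], "fingers": 38}, {"translation": [0, 0, 0], "turn": [0, 0, 0], "fingers": 38}, {"translation": [0, 0, -28], "turn": [0, 0, 0], "fingers": 38}, {"translation": [-25, 38, -30], "turn": [0, 0, -5], "fingers": 38}, {"translation": [-50, 76, -30], "turn": [0, 0, -10], "fingers": 38}, {"translation": [-65, 98.6, -30], "turn": [0, 0, -10], "fingers": 38}, {"translation": [-65, 98.6, -20], "turn": [0, 0, -10], "fingers": 38}, {"translation": [-65, 98.6, -8], "turn": [0, 0, -10], "fingers": 38}]}}

```text
time_s: 42.88
eef_pos: [0.5607, -0.2931, 0.0559]
ee_rot: [-180.0, 0.0, 176.5]
force: [-0.2, 0.1, 0.4]
opening: 0.0381
grip_force: 0.0
```

Request:
{"op": "arm_command", "data": {"force": 20, "series": [{"translation": [0, 0, 7.4], "turn": [0, 0, 0], "fingers": 38}, {"translation": [0, 0, 7.4], "turn": [0, 0, 0], "fingers": 10}, {"translation": [0, 0, 7.4], "turn": [0, 0, 0], "fingers": 10}, {"translation": [0, 0, 7.4], "turn": [0, 0, 0], "fingers": 10}, {"translation": [0, 0, 7.4], "turn": [0, 0, 0], "fingers": 10}]}}

```text
time_s: 43.5
eef_pos: [0.56, -0.2938, 0.0486]
ee_rot: [-179.9, -0.1, 176.5]
force: [-1.9, -5.6, -8.7]
opening: 0.0187
grip_force: 21.3
```

```bash
python3 st.py rla
```

```text
time_s 43.5
eef_pos [ 0.56   -0.2938  0.0486]
ee_rot [-179.9474   -0.0791  176.4696]
force [-1.879  -5.5717 -8.6864]
moment [-1.1196  0.3498 -0.0707]
opening 0.018710162677090473
grip_force 21.298434734344482
q6 -24.107996540694185
slot (np.float64(-68.9), array([324.5   , 271.1667]), np.int32(1074), np.float64(5.3))
```

Request:
{"op": "arm_command", "data": {"series": [{"translation": [0, 0, 0.15], "turn": [0, 0, 3], "fingers": 10}, {"translation": [0, 0, 0.3], "turn": [0, 0, 6], "fingers": 10}]}}

```text
time_s: 43.8
eef_pos: [0.5603, -0.2935, 0.0486]
ee_rot: [-180.0, -0.0, 170.4]
force: [-3.0, -2.8, -7.9]
opening: 0.0187
grip_force: 21.4
```

```bash
python3 st.py rlb|egrep "mom|rot|slot"
```

```text
ee_rot [-179.9642   -0.0392  170.3957]
moment [-0.4549  0.3531  0.24  ]
slot (np.float64(-72.4), array([324.6667, 270.6667]), np.int32(1205), np.float64(5.2))
```

Request:
{"op": "arm_command", "data": {"series": [{"translation": [0, 0, 0.15], "turn": [0, 0, 3], "fingers": 10}, {"translation": [0, 0, 0.3], "turn": [0, 0, 6], "fingers": 10}]}}

```text
time_s: 44.1
eef_pos: [0.5606, -0.2933, 0.0484]
ee_rot: [-180.0, -0.0, 164.5]
force: [-0.3, -2.0, -3.9]
opening: 0.0194
grip_force: 21.7
```

```bash
python3 st.py rlc|egrep "mom|rot|slot"
```

```text
ee_rot [-179.9787   -0.0121  164.4644]
moment [-0.4638  0.0217  0.2924]
slot (np.float64(-74.1), array([324.5   , 270.6667]), np.int32(1141), np.float64(5.8))
```

Request:
{"op": "arm_command", "data": {"series": [{"translation": [0, 0, 0], "turn": [0, 0, 0], "fingers": 38}, {"translation": [0, 0, 0], "turn": [0, 0, 0], "fingers": 38}, {"translation": [0, 0, -28], "turn": [0, 0, 0], "fingers": 38}, {"translation": [30, -6, -30], "turn": [0, 0, -6], "fingers": 38}, {"translation": [60, -12, -30], "turn": [0, 0, -12], "fingers": 38}, {"translation": [78.6, -18.5, -30], "turn": [0, 0, -12], "fingers": 38}, {"translation": [78.6, -18.5, -20], "turn": [0, 0, -12], "fingers": 38}, {"translation": [78.6, -18.5, -8], "turn": [0, 0, -12], "fingers": 38}]}}

```text
time_s: 45.15
eef_pos: [0.481, -0.2899, 0.0559]
ee_rot: [-180.0, 0.1, 176.6]
force: [0.2, -0.3, -0.1]
opening: 0.0382
grip_force: 0.0
```

Request:
{"op": "arm_command", "data": {"force": 20, "series": [{"translation": [0, 0, 7.2], "turn": [0, 0, 0], "fingers": 38}, {"translation": [0, 0, 7.2], "turn": [0, 0, 0], "fingers": 10}, {"translation": [0, 0, 7.2], "turn": [0, 0, 0], "fingers": 10}, {"translation": [0, 0, 7.2], "turn": [0, 0, 0], "fingers": 10}, {"translation": [0, 0, 7.2], "turn": [0, 0, 0], "fingers": 10}]}}

```text
time_s: 45.78
eef_pos: [0.4802, -0.2898, 0.0487]
ee_rot: [-180.0, -0.0, 176.5]
force: [2.4, -4.1, -15.6]
opening: 0.0189
grip_force: 20.5
```

```bash
python3 st.py fld
```

```text
time_s 45.775
eef_pos [ 0.4802 -0.2898  0.0487]
ee_rot [-179.9945   -0.0373  176.5307]
force [  2.3754  -4.0964 -15.6459]
moment [-1.0092 -0.4226  0.0148]
opening 0.018880974667382422
grip_force 20.459116995334625
q6 -27.635459532784086
slot (np.float64(-63.3), array([323.1667, 267.1667]), np.int32(1372), np.float64(7.6))
```

Request:
{"op": "arm_command", "data": {"series": [{"translation": [0, 0, 0.1], "turn": [0, 0, 3], "fingers": 10}, {"translation": [0, 0, 0.2], "turn": [0, 0, 6], "fingers": 10}]}}

```text
time_s: 46.08
eef_pos: [0.4803, -0.29, 0.0489]
ee_rot: [-180.0, -0.0, 170.4]
force: [1.1, -4.9, -10.6]
opening: 0.0192
grip_force: 20.6
```

```bash
python3 st.py fle|egrep "mom|rot|slot"
```

```text
ee_rot [-179.9781   -0.0032  170.4416]
moment [-0.9075 -0.0976  0.3526]
slot (np.float64(-69.6), array([323.1667, 267.1667]), np.int32(1328), np.float64(7.0))
```

Request:
{"op": "arm_command", "data": {"series": [{"translation": [0, 0, 0.1], "turn": [0, 0, 3], "fingers": 10}, {"translation": [0, 0, 0.2], "turn": [0, 0, 6], "fingers": 10}]}}

```text
time_s: 46.38
eef_pos: [0.4806, -0.2901, 0.049]
ee_rot: [-180.0, 0.0, 164.5]
force: [5.5, -6.4, -7.6]
opening: 0.0192
grip_force: 20.7
```

```bash
python3 st.py flf|egrep "mom|rot|slot"
```

```text
ee_rot [-179.9656    0.0363  164.4517]
moment [-1.1427 -0.9533  0.1489]
slot (np.float64(-74.8), array([323.1667, 266.8333]), np.int32(1239), np.float64(6.7))
```

Request:
{"op": "arm_command", "data": {"series": [{"translation": [0, 0, 0], "turn": [0, 0, 0], "fingers": 38}, {"translation": [0, 0, 0], "turn": [0, 0, 0], "fingers": 38}, {"translation": [0, 0, -28], "turn": [0, 0, 0], "fingers": 38}, {"translation": [-40, -25, -30], "turn": [0, 0, -6], "fingers": 38}, {"translation": [-80, -50, -30], "turn": [0, 0, -12], "fingers": 38}, {"translation": [-98.6, -63.7, -30], "turn": [0, 0, -12], "fingers": 38}, {"translation": [-98.6, -63.7, -20], "turn": [0, 0, -12], "fingers": 38}, {"translation": [-98.6, -63.7, -8], "turn": [0, 0, -12], "fingers": 38}]}}

```text
time_s: 47.42
eef_pos: [0.5579, -0.3768, 0.056]
ee_rot: [180.0, -0.0, 176.5]
force: [-0.5, 0.5, -0.1]
opening: 0.0383
grip_force: 0.0
```

Request:
{"op": "arm_command", "data": {"force": 20, "series": [{"translation": [0, 0, 7.4], "turn": [0, 0, 0], "fingers": 38}, {"translation": [0, 0, 7.4], "turn": [0, 0, 0], "fingers": 10}, {"translation": [0, 0, 7.4], "turn": [0, 0, 0], "fingers": 10}, {"translation": [0, 0, 7.4], "turn": [0, 0, 0], "fingers": 10}, {"translation": [0, 0, 7.4], "turn": [0, 0, 0], "fingers": 10}]}}

```text
time_s: 48.05
eef_pos: [0.5576, -0.3778, 0.0492]
ee_rot: [-179.9, -0.1, 176.5]
force: [-1.8, -6.4, -7.9]
opening: 0.0188
grip_force: 21.8
```

```bash
python3 st.py rrd
```

```text
time_s 48.05
eef_pos [ 0.5576 -0.3778  0.0492]
ee_rot [-179.9461   -0.0616  176.508 ]
force [-1.8005 -6.4122 -7.8538]
moment [-1.1119  0.3481 -0.0014]
opening 0.018758762043152948
grip_force 21.772617995738983
q6 -30.59049631135352
slot (np.float64(-63.2), array([324., 269.]), np.int32(1463), np.float64(8.1))
```

Request:
{"op": "arm_command", "data": {"series": [{"translation": [0, 0, 0.1], "turn": [0, 0, 3], "fingers": 10}, {"translation": [0, 0, 0.2], "turn": [0, 0, 6], "fingers": 10}]}}

```text
time_s: 48.35
eef_pos: [0.5581, -0.3777, 0.0492]
ee_rot: [-179.9, -0.0, 170.4]
force: [2.1, -4.8, -8.6]
opening: 0.019
grip_force: 21.9
```

```bash
python3 st.py rre|egrep "mom|rot|slot"
```

```text
ee_rot [-179.9495   -0.0052  170.4351]
moment [-0.9467 -0.2713  0.267 ]
slot (np.float64(-68.1), array([323.6667, 268.5   ]), np.int32(1521), np.float64(7.9))
```

Request:
{"op": "arm_command", "data": {"series": [{"translation": [0, 0, 0.1], "turn": [0, 0, 3], "fingers": 10}, {"translation": [0, 0, 0.2], "turn": [0, 0, 6], "fingers": 10}]}}

```text
time_s: 48.65
eef_pos: [0.5581, -0.3777, 0.0492]
ee_rot: [-180.0, 0.0, 164.4]
force: [6.6, -5.4, -5.2]
opening: 0.0188
grip_force: 22.1
```

```bash
python3 st.py rrf|egrep "mom|rot|slot"
```

```text
ee_rot [-179.9502    0.0054  164.4372]
moment [-1.1713 -1.546   0.1423]
slot (np.float64(-72.0), array([323.8333, 268.3333]), np.int32(1534), np.float64(7.5))
```

Request:
{"op": "arm_command", "data": {"series": [{"translation": [0, 0, 0], "turn": [0, 0, 0], "fingers": 38}, {"translation": [0, 0, 0], "turn": [0, 0, 0], "fingers": 38}, {"translation": [0, 0, -28], "turn": [0, 0, 0], "fingers": 38}, {"translation": [30, -6, -30], "turn": [0, 0, -6], "fingers": 38}, {"translation": [60, -12, -30], "turn": [0, 0, -12], "fingers": 38}, {"translation": [81.3, -18.3, -30], "turn": [0, 0, -12], "fingers": 38}, {"translation": [81.3, -18.3, -20], "turn": [0, 0, -12], "fingers": 38}, {"translation": [81.3, -18.3, -8], "turn": [0, 0, -12], "fingers": 38}]}}

```text
time_s: 49.7
eef_pos: [0.4757, -0.3735, 0.0567]
ee_rot: [-180.0, 0.0, 176.6]
force: [0.2, 0.1, -0.6]
opening: 0.038
grip_force: 0.0
```

Request:
{"op": "arm_command", "data": {"force": 20, "series": [{"translation": [0, 0, 7.6], "turn": [0, 0, 0], "fingers": 38}, {"translation": [0, 0, 7.6], "turn": [0, 0, 0], "fingers": 10}, {"translation": [0, 0, 7.6], "turn": [0, 0, 0], "fingers": 10}, {"translation": [0, 0, 7.6], "turn": [0, 0, 0], "fingers": 10}, {"translation": [0, 0, 7.6], "turn": [0, 0, 0], "fingers": 10}]}}

```text
time_s: 50.32
eef_pos: [0.475, -0.3736, 0.0488]
ee_rot: [-180.0, -0.1, 176.5]
force: [1.7, -4.5, -12.4]
opening: 0.0194
grip_force: 21.0
```

```bash
python3 st.py frd
```

```text
time_s 50.325
eef_pos [ 0.475  -0.3736  0.0488]
ee_rot [-179.9798   -0.0501  176.5326]
force [  1.6845  -4.5127 -12.3998]
moment [-1.05   -0.2092  0.0388]
opening 0.01942862259387688
grip_force 21.043793857097626
q6 -34.69839879092703
slot (np.float64(-61.9), array([323.6667, 267.6667]), np.int32(1564), np.float64(8.2))
```

Request:
{"op": "arm_command", "data": {"series": [{"translation": [0, 0, 0.1], "turn": [0, 0, 3], "fingers": 10}, {"translation": [0, 0, 0.2], "turn": [0, 0, 6], "fingers": 10}, {"translation": [0, 0, 0.2], "turn": [0, 0, 8], "fingers": 10}]}}

```text
time_s: 50.75
eef_pos: [0.4754, -0.3737, 0.049]
ee_rot: [-180.0, 0.0, 168.5]
force: [1.8, -5.4, -10.6]
opening: 0.0188
grip_force: 21.1
```

```bash
python3 st.py fre|egrep "mom|rot|slot"
```

```text
ee_rot [-179.9683    0.011   168.4686]
moment [-1.0592 -0.4898  0.2851]
slot (np.float64(-70.1), array([323.3333, 267.6667]), np.int32(1485), np.float64(7.2))
```

Request:
{"op": "arm_command", "data": {"series": [{"translation": [0, 0, 0], "turn": [0, 0, 0], "fingers": 38}, {"translation": [0, 0, 0], "turn": [0, 0, 0], "fingers": 38}, {"translation": [0, 0, -28], "turn": [0, 0, 0], "fingers": 38}, {"translation": [-26, 38, -30], "turn": [0, 0, -4], "fingers": 38}, {"translation": [-52, 76, -30], "turn": [0, 0, -8], "fingers": 38}, {"translation": [-67.6, 95.9, -30], "turn": [0, 0, -8], "fingers": 38}, {"translation": [-67.6, 95.9, -20], "turn": [0, 0, -8], "fingers": 38}, {"translation": [-67.6, 95.9, -8], "turn": [0, 0, -8], "fingers": 38}]}}

```text
time_s: 51.8
eef_pos: [0.56, -0.2931, 0.0566]
ee_rot: [-180.0, -0.0, 176.5]
force: [-0.5, -0.3, -0.3]
opening: 0.0378
grip_force: 0.0
```

Request:
{"op": "arm_command", "data": {"force": 20, "series": [{"translation": [0, 0, 7.6], "turn": [0, 0, 0], "fingers": 38}, {"translation": [0, 0, 7.6], "turn": [0, 0, 0], "fingers": 10}, {"translation": [0, 0, 7.6], "turn": [0, 0, 0], "fingers": 10}, {"translation": [0, 0, 7.6], "turn": [0, 0, 0], "fingers": 10}, {"translation": [0, 0, 7.6], "turn": [0, 0, 0], "fingers": 10}]}}

```text
time_s: 52.42
eef_pos: [0.5594, -0.2938, 0.0492]
ee_rot: [-179.9, -0.1, 176.5]
force: [-1.5, -6.5, -8.5]
opening: 0.0191
grip_force: 21.1
```

```bash
python3 st.py rld
```

```text
time_s 52.425
eef_pos [ 0.5594 -0.2938  0.0492]
ee_rot [-179.9429   -0.0845  176.4695]
force [-1.5021 -6.4588 -8.4747]
moment [-1.1496  0.4367 -0.0191]
opening 0.019059198352286165
grip_force 21.07573002576828
q6 -24.130742450205744
slot (np.float64(-61.3), array([325.3333, 271.3333]), np.int32(1130), np.float64(5.2))
```

Request:
{"op": "arm_command", "data": {"series": [{"translation": [0, 0, 0.1], "turn": [0, 0, 3], "fingers": 10}, {"translation": [0, 0, 0.2], "turn": [0, 0, 6], "fingers": 10}, {"translation": [0, 0, 0.2], "turn": [0, 0, 8], "fingers": 10}]}}

```text
time_s: 52.85
eef_pos: [0.56, -0.2934, 0.0493]
ee_rot: [-180.0, -0.0, 168.4]
force: [-0.7, -4.2, -6.7]
opening: 0.0188
grip_force: 21.2
```

```bash
python3 st.py rle|egrep "mom|rot|slot"
```

```text
ee_rot [-179.9707   -0.025   168.4222]
moment [-0.8777  0.1342  0.1832]
slot (np.float64(-69.6), array([324.6667, 270.6667]), np.int32(1198), np.float64(5.5))
```

All four screws slip in the fingers at the same angle, about 117–119°. I'll let go, back off and take a last look before handing in.

Request:
{"op": "arm_command", "data": {"series": [{"translation": [0, 0, 0], "turn": [0, 0, 0], "fingers": 40}, {"translation": [0, 0, 0], "turn": [0, 0, 0], "fingers": 40}, {"translation": [0, 0, -30], "turn": [0, 0, 0], "fingers": 40}, {"translation": [20, 0, -80], "turn": [0, 0, 0], "fingers": 40}, {"translation": [60, -10, -120], "turn": [0, 0, 0], "fingers": 40}, {"translation": [100, -30, -140], "turn": [0, 0, 0], "fingers": 40}, {"translation": [120, -40, -140], "turn": [0, 0, 0], "fingers": 40}, {"translation": [120, -40, -140], "turn": [0, 0, 0], "fingers": 40}]}}

```text
time_s: 53.9
eef_pos: [0.434, -0.3085, 0.1903]
ee_rot: [-180.0, 0.1, 168.5]
force: [-0.4, -0.5, 0.1]
opening: 0.0401
grip_force: 0.0
```

```bash
python3 st.py end; python3 -c "
import cv2;im=cv2.imread('pics/end.png');cv2.imwrite('pics/endc.png',cv2.resize(im[150:350,200:440],None,fx=3,fy=3))"
```

```text
time_s 53.9
eef_pos [ 0.434  -0.3085  0.1903]
ee_rot [-179.9786    0.0742  168.478 ]
force [-0.4009 -0.4962  0.087 ]
moment [ 0.0557 -0.0669 -0.0243]
opening 0.04012595165421717
grip_force 0.0
q6 -23.890482013276706
slot (np.float64(-14.7), array([317.5   , 272.8333]), np.int32(153), np.float64(1.8))
```

View pics/endc.png

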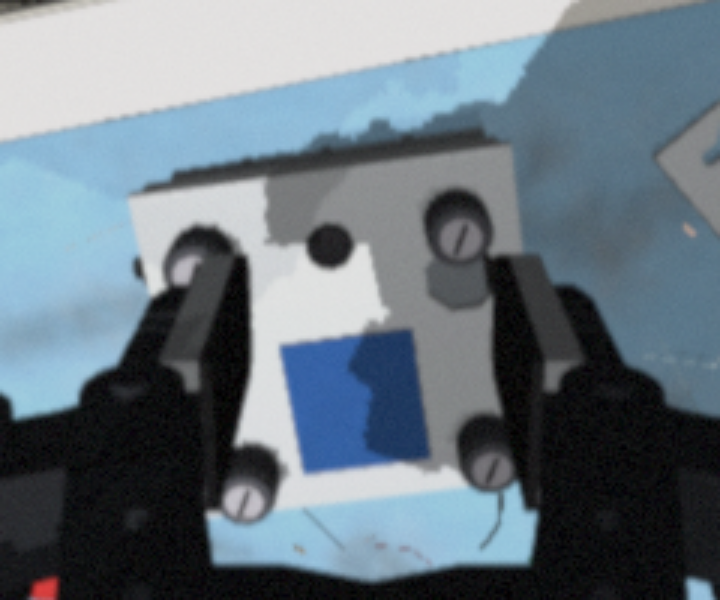

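The cover sits home and square. The slots on the three knobs that show them point the same way: rear right at (245,500), rear left at (490,470) and front left at (460,238). The gripper is clear.

```bash
python3 -c "
from plant import bot
print(bot.hand_in())"
```

```text
the job is handed in; nothing more can be done
None
```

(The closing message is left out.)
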